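# Close the filled steam cleaner: cap to the click, cup on the handle

## Task

The steam cleaner has just been filled: screw its orange filler cap clockwise until its ratchet slips and clicks at least twice, but no more than five times, and leave it tight. Hang the pale blue filling cup by its hooked handle over the cleaner's black carry handle and let it hang there, and leave everything else where it stands.

Things in the scene. Friction and masses are not known exactly. Their poses are not given: they have to be found in the camera images.
- filling_cup: Pale blue round cup standing upright, 60 mm outside diameter, 85 mm tall, wall 3 mm, 50 to 100 g, open at the top. Origin: centre of its underside; z up its axis; x points to the hooked handle. Grip it across the body, along its y. A tall dark cupboard door stands open on the worktop behind it, from x 0.59, y -0.25 to x 0.71, y 0.11: pass in front of it.
- cup_hook (a point): The point of the cup's handle that rests on a bar: middle of the underside of the strap, at x 41 mm, z 81 mm in the cup's frame. The strap is 20 mm wide (y) and 4 mm thick; the hook's leg hangs at x 52.5 to 56.5 mm down to z about 40 mm, so the gap between cup wall and leg is 22 mm.
- steam_cleaner: Fixed white steam cleaner: a drum 144 mm in diameter, 230 mm long along its own y, axis 92 mm above the worktop, top at 164 mm, on a grey plinth 150 x 200 mm. Origin: on the worktop under its centre; x points to its back, z up. A hose socket sticks out 140 mm from the centre on its -y end.
- handle_mid (a point): Middle of the top edge of the cleaner's black carry handle: a straight level bar along the cleaner's y, 14 mm thick (x), 34 mm tall, 196 mm clear between its two arms. This point is at x 50, y 0, z 276 mm in the cleaner's frame; axes as steam_cleaner.
- filler_neck: Fixed filler neck on the front of the drum, under the cap. Its z axis is the cap's axis of turning, leaning 28 degrees from vertical to the cleaner's front (-x); origin on that axis 84 mm from the drum's axis, 12 mm clear of the drum's skin. Cleaner frame: x -39, y -45, z 166 mm.
- cap_grip (a point): On the axis of the orange ribbed cap (58 mm diameter, 36 mm tall), 22 mm above its underside, 14 mm below its top; z outward along the axis, x along the white mark on top. Tightening is clockwise seen from outside and lowers the cap 1.9 mm per rad; fully home this point is 26 mm above filler_neck.
- cap (a joint): Slip of the cap's outer shell past its threaded insert, rad: 0 at the start, 0.524 more for each click (it snaps over near 0.5, 1.0, 1.5 ..) and never falls back past a click. The screw runs on at 0.08 N m and has 0.6 to 2.0 rad to go at the start; once home, the shell slips at about 0.35 N m, dropping into the next notch with each click.
- mug: Bystander: white mug, loose on the worktop; leave it where it stands.
- butter: Bystander: butter pack, loose on the worktop; leave it where it stands.
- pepper_mill: Bystander: pepper mill, loose on the worktop; leave it where it stands.
- lemon: Bystander: lemon, loose on the worktop; leave it where it stands.
- jam_jar: Bystander: jam jar with a red lid, loose on the worktop; leave it where it stands.
Mind the look-alikes: they are no part of the job. What is shaped like the filling_cup but green or yellow is not meant.

How it is judged:
By the outcome, as a careful person would: the job done as asked, in the order asked, and still so for the second after the job is handed in, with the robot touching nothing.
It also fails if it takes over 70 s, if anything falls off the work surface, if the arm or the gripper's body presses on something with over 40 N, if the wrist force passes 120 N, or if a joint passes its speed limit or range.

## Robot

A 7-joint arm with a two-finger parallel gripper is mounted at the origin on a cart in front of the work surface, level with it; the furniture and walls round the work are solid. World frame = base frame: x ahead of the robot, y to its left, z up, the work surface at z = 0. Lengths are in m, angles in rad, forces in N, time in s.
With the tool pointing down it reaches from about 0.35 to 0.9 m from the base axis. Payload 8.1 kg.
Tool frame: the origin (TCP) lies on the mounting face of the last link; the fingertips stand 173 mm ahead of it and the grasp point (between the pads) lies 155 mm ahead of it; z points along the fingers, y is the line along which they close (so a half turn about z gives the same grasp; the last joint's range is limited). The gripper opens to 85 mm and grips with 20 to 120 N. Pads are 22 mm wide; open, the fingers measure 114 mm over their backs; the gripper's body (76 mm by 85 mm) begins 54 mm behind the grasp point. The pads swing forward as they close: fully open they stand 13 mm farther back than shut.
Start: joints at [-1.425, 0.434, 0.025, 1.573, -0.012, 1.134, -0.075], TCP at [0.154, 0.606, 0.405] pointing down, gripper open.
Joint ranges: [-2.62, 2.62], [-0.44, 2.09], [-1.27, 1.32], [0.08, 2.57], [-1.32, 4.46], [0.12, 2], [-2.74, 2.74]. Speed limits (rad/s): [2.22, 2.22, 3.01, 3.01, 3.14, 3.14, 3.14].

## Interface

Orientations are given as a unit quaternion [x, y, z, w].
In Python, from bench import sense, grab_frame, calibration, job_done, recognise, outline_of gives the robot as it stands.
- The arm moves only by the tool jog_arm, never from a script. Its argument "motion" is a list of rows, each an object with "delta_pos": the shift along the tool's x, y, z in mm, a list of three; "rotation": the turn, a rotation vector about the tool's x, y, z in degrees, a list of three. A call has 1 to 5 rows; each row is the pose to reach, as a shift and turn from the pose commanded when the call began, along the tool's axes at that moment; what a row does not reach only later rows make up. A row lasts 1/12 s, in which the tool goes at most 41.7 mm and 7.16 degrees, less where a joint would pass 70% of its speed; a pose out of reach is approached as far as the arm can. A call with a gripper value outside its range is refused whole. "fingers" is the closure, from 0 (fully open) to 1 (shut), set as the call begins (left out, the last holds). The fingers move at their own pace and stop on an object; the grip force is fixed at half the most. Time passes only in rows, so rows that repeat a pose let the fingers close. It gives the time, the measured TCP pose, the force, the opening and the grip force at its end, in the units of the state.
- sense(): the state, without advancing time (a new reading comes with each control period).
- grab_frame(name): name is "scene" or "top" or "wrist"; returns the picture (480x640x3 uint8, red, green, blue); there is no depth.
- calibration(name): a dict with "intrinsics" (3x3 intrinsics, pixels), "D" ([k1, k2, p1, p2, k3] as OpenCV has them; the pictures are not rectified), "extrinsics" (4x4, takes a point from world to camera coordinates). Camera axes: x right, y down, z forward; pixel columns grow to the right and rows downward; lengths in m; the calibration is good to about 2 mm. A picture is of the moment at which its call begins: read the wrist's pose just before it. calibration takes no time and is no camera call; for the wrist camera it gives the pose at the moment of the call.
- job_done(): hands the job in; it is judged then, once.
Trained networks look in the newest picture that a camera, given by its name, has taken for a name from the list of things; names that differ only in an ending like _2 or _b are one class to them, and where a whole thing is asked for, a point or a joint stands for the part that bears it (a point fixed in the world has none). Each returns a list of dicts, best first, with "score" (0 to 1); they miss things now and then, are a little off and sometimes report something else, mostly with a low value. They report only what shows in the picture. A call takes as long as a camera call. They do not tell look-alikes from the thing itself.
- recognise(camera, thing): "point" ([column, row] as shares, 0 to 1, of the picture: columns of its width, rows of its height, amid what is visible of it).
- outline_of(camera, thing): "pixels" (480x640 bool, what is visible of it) and "point" ([column, row] as shares, 0 to 1, of the picture: columns of its width, rows of its height, amid what is visible of it).
The state is a dict: "time": time; "joints": joint angles; "dq": joint speeds; "tau": joint torques, N m; "tcp_pos": TCP position; "ee_rot": TCP orientation; "contact_force": force on the tool from outside, world axes, zero at the start; "wrist_torque": the same for the moment, N m; "grip_width": finger opening in m; "gripper_force": force on a finger pad.
Only numpy, scipy, OpenCV 4.12 (cv2) and the standard library are available. Lean on these libraries where they do the work, as an engineer would, in place of code of your own. Each camera call takes 0.05 s, during which the arm holds its last target. There are 200 camera calls.

## Working session

There is one attempt and no reset: what is moved stays moved. The work goes in short steps, Python scripts to look and compute and a tool call to move; the robot and the scene stay as the last step left them, time stands still between calls to the robot, and variables do not carry over. Pictures are saved under pics/ and viewed, at most 10 in all, crops included, and the job is handed in when it is done.

Besides the shell and the picture viewer there is one more tool, called after "Emit:" as name([rows], argument=value, ...), one row to a line, values as JSON. jog_arm: Moves the arm, as the interface text tells. Its arguments: {"type":"object","properties":{"motion":{"type":"array"},"fingers":{"type":"number"}},"required":["motion"]}

```bash
mkdir -p pics
python3 - <<'E'
from bench import *
import cv2
for n in ("scene","top"):
    f=grab_frame(n); cv2.imwrite(f"pics/{n}0.png",f[...,::-1])
    c=calibration(n); print(n,c["intrinsics"],c["D"],c["extrinsics"])
    for t in ("filling_cup","steam_cleaner","cap_grip","cup_hook"):
        print(t,[(round(r["score"],2),[round(r["point"][0]*640),round(r["point"][1]*480)]) for r in recognise(n,t)])
s=sense();print(s)
E
```

```text
scene [[479.77517914   0.         320.65168406]
 [  0.         479.77517914 247.57443906]
 [  0.           0.           1.        ]] [-0.06968236  0.          0.          0.          0.        ] [[-0.92389597 -0.38218605 -0.01870965  0.48671146]
 [-0.28187204  0.71283524 -0.64219473  0.27728876]
 [ 0.25877477 -0.5880474  -0.76631317  1.13445047]
 [ 0.          0.          0.          1.        ]]
filling_cup [(0.86, [374, 251]), (0.58, [381, 212]), (0.56, [333, 273])]
steam_cleaner [(0.79, [243, 337]), (0.73, [375, 184])]
cap_grip [(0.93, [277, 311])]
cup_hook [(0.81, [338, 276]), (0.63, [381, 217]), (0.61, [372, 251])]
top [[449.71258015   0.         314.84511097]
 [  0.         449.71258015 235.4953376 ]
 [  0.           0.           1.        ]] [0.02166677 0.         0.         0.         0.        ] [[-0.00605696 -0.99996473  0.00581857 -0.0344149 ]
 [-0.98441151  0.00493975 -0.17581122  0.56390788]
 [ 0.17577628 -0.00679275 -0.9844067   1.16516488]
 [ 0.          0.          0.          1.        ]]
filling_cup [(0.96, [412, 271]), (0.85, [316, 255]), (0.69, [362, 279]), (0.27,
[... 209 characters left out ...]
,  0.43451467,  0.02498785,  1.57325563, -0.01160087,
        1.13401277, -0.07508556]), 'dq': array([-4.96105177e-05, -9.84176049e-05, -1.45319794e-03,  4.87055688e-04,
       -4.42215615e-05,  1.29973940e-03,  1.99454955e-04]), 'tau': array([-1.14879767e-03, -6.69758320e+01,  1.02295060e+00, -3.16325855e+01,
        1.54246541e-02,  3.39596387e-03,  3.50400285e-05]), 'tcp_pos': array([0.15390261, 0.60573921, 0.40469202]), 'ee_rot': array([ 1.24097575e-01,  9.92270019e-01, -2.28257570e-05,  2.25711848e-06]), 'contact_force': array([-0.19917017, -0.61304315,  0.47001337]), 'wrist_torque': array([ 0.02208793, -0.00616995,  0.04842304]), 'gripper_force': 0.0, 'grip_width': 0.08515201009505681}
```

View pics/scene0.png

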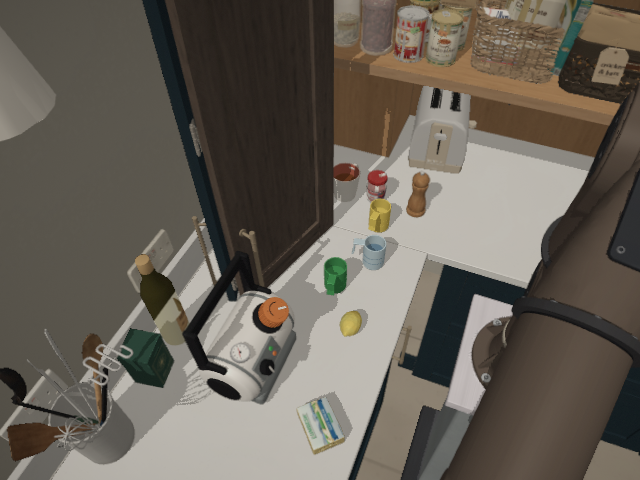

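View pics/top0.png

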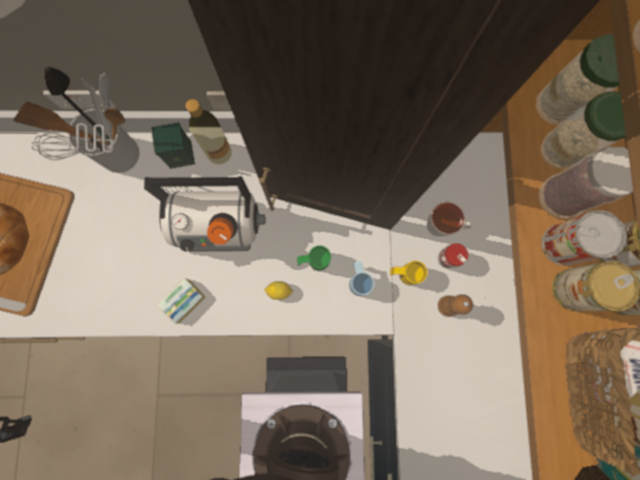

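Blue cup at about top (362,284) and scene (374,251), with its hook pointing to the back. The cleaner is at top (210,215), with its orange cap at (218,231) and the handle along world y. The green and yellow look-alikes stand on either side of the blue cup. Next I'll enlarge these areas to pick landmarks.

```bash
cat > h.py <<'E'
import numpy as np, cv2
from bench import *
def ray(cal,px):
    u=cv2.undistortPoints(np.array([[px]],float),cal["intrinsics"],np.array(cal["D"])).ravel()
    E=np.array(cal["extrinsics"]);R,t=E[:3,:3],E[:3,3]
    d=R.T@np.array([u[0],u[1],1]);return -R.T@t,d/np.linalg.norm(d)
def onz(cal,px,z):
    o,d=ray(cal,px);return o+d*(z-o[2])/d[2]
def tri(rs):
    A=sum(np.eye(3)-np.outer(d,d) for o,d in rs);b=sum((np.eye(3)-np.outer(d,d))@o for o,d in rs)
    p=np.linalg.solve(A,b);return p,[np.linalg.norm(np.cross(p-o,d))*1000 for o,d in rs]
def proj(cal,P):
    E=np.array(cal["extrinsics"])
    return cv2.projectPoints(np.array(P,float).reshape(-1,3),cv2.Rodrigues(E[:3,:3])[0],E[:3,3],cal["intrinsics"],np.array(cal["D"]))[0][:,0]
E
python3 - <<'E'
from h import *
np.set_printoptions(precision=4,suppress=True)
S,T=calibration("scene"),calibration("top")
print("cap",tri([ray(S,(277,311)),ray(T,(218,231))]))
print("cup",tri([ray(S,(374,251)),ray(T,(362,283))]))
print("hook z.083 top",onz(T,(358,268),.083),onz(S,(358,243),.083))
a=cv2.imread("pics/top0.png")[165:265,135:275];b=cv2.imread("pics/scene0.png")[240:410,180:305]
A=cv2.resize(a,None,fx=3,fy=3,interpolation=2);B=cv2.resize(b,None,fx=3,fy=3,interpolation=2)
o=np.zeros((510,800,3),np.uint8);o[:300,:420]=A;o[:510,425:800]=B
c=cv2.imread("pics/top0.png")[245:305,300:430];o[310:490,:390]=cv2.resize(c,None,fx=3,fy=3,interpolation=2)
cv2.imwrite("pics/comp.png",o)
E
```

```text
cap (array([0.5463, 0.1919, 0.1976]), [np.float64(3.000717579271272), np.float64(3.0007175792713565)])
cup (array([ 0.4354, -0.1623,  0.0459]), [np.float64(0.0739253878881259), np.float64(0.07392538788802948)])
hook z.083 top [ 0.4716 -0.1488  0.083 ] [ 0.4765 -0.1429  0.083 ]
```

View pics/comp.png

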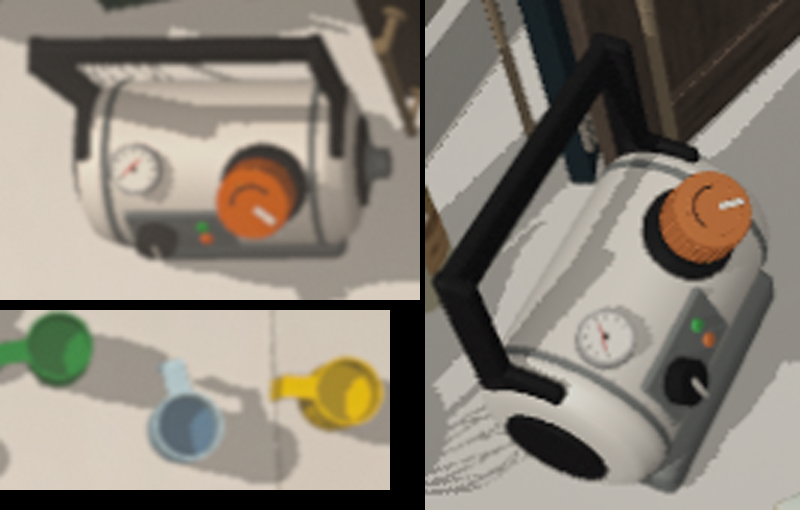

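Run:
```python
from h import *
from scipy.optimize import least_squares
np.set_printoptions(precision=4,suppress=True)
S,T=calibration("scene"),calibration("top")
t=lambda c:(135+c[0]/3,165+c[1]/3); s=lambda c:(180+(c[0]-425)/3,240+c[1]/3)
sn,cs=np.sin(np.radians(28)),np.cos(np.radians(28))
ct=lambda h:[-39-sn*h,-45,166+cs*h]   # along neck axis
def pts(L): return [(T,(57,L,276),t((29,37))),(T,(57,-L,276),t((320,37))),(S,(57,L,276),s((436,280))),(S,(57,-L,276),s((606,36))),
 (T,ct(42.5),t((256,203))),(S,ct(42.5),s((717,206)))]
def f(p):
    R=cv2.Rodrigues(np.array([0,0,p[2]]))[0]
    return np.ravel([proj(c,R@np.array(P)/1000+[p[0],p[1],0])[0]-q for c,P,q in pts(p[3])])
r=least_squares(f,[.55,.2,0,110]);print(r.x,np.degrees(r.x[2]));print(r.fun.reshape(-1,2))
p=r.x;R=cv2.Rodrigues(np.array([0,0,p[2]]))[0]
W=lambda P:R@np.array(P)/1000+[p[0],p[1],0]
print("cap grip now",W(ct(28.5)),"axis",R@[-sn,0,cs],"handle mid",W((50,0,276)))
# cup
c=lambda q:(300+q[0]/3,245+(q[1]-310)/3)
print("rim",onz(T,c((186,424)),.085),"hook end",onz(T,c((174,361)),.085), "strap mid", onz(T,c((178,378)),.085))
print(S["extrinsics"][:3,:3].T@-S["extrinsics"][:3,3],T["extrinsics"][:3,:3].T@-T["extrinsics"][:3,3])
```

```text
[  0.5999   0.2347   0.003  107.9575] 0.16971653402826495
[[-0.0213  0.2136]
 [ 0.0707 -0.3087]
 [ 0.2248 -0.6455]
 [-1.5659 -1.9395]
 [-1.6159  1.3095]
 [ 0.7809  0.3576]]
cap grip now [0.5476 0.1896 0.1912] axis [-0.4695 -0.0014  0.8829] handle mid [0.6499 0.2349 0.276 ]
rim [ 0.4326 -0.158   0.085 ] hook end [ 0.487  -0.1489  0.085 ] strap mid [ 0.4722 -0.152   0.085 ]
[0.2343 0.6555 1.0565] [ 0.3501 -0.0293  1.2463]
```

```bash
cat >> h.py <<'E'
from scipy.spatial.transform import Rotation as Ro, Slerp
def Rt(az,tilt=28):
    a=np.radians(az);return Ro.from_euler('y',-tilt,degrees=True)*Ro.from_matrix(np.array([[np.cos(a),np.sin(a),0],[np.sin(a),-np.cos(a),0],[0,0,-1]]))
def plan(segs,start=None):
    s=sense();p,R=(np.array(s["tcp_pos"]),Ro.from_quat(s["ee_rot"])) if start is None else start
    for q,Q,n in segs:
        q=np.array(q);p0=p;sl=Slerp([0,1],Ro.concatenate([R,Q]))
        for k in range(1,n+1):
            p1=p0+(q-p0)*k/n;R1=sl(k/n)
            d=R.inv().apply(p1-p)*1000;r=(R.inv()*R1).as_rotvec(degrees=True)
            print(np.round(d,1),np.round(r,1));p,R=p1,R1
E
python3 - <<'E'
from h import *
plan([((.40,.19,.45),Rt(232),3)])
E
```

```text
[-113.6 -114.1  -15.1] [  3.2  -9.3 -21.6]
[ -64.1 -148.4    7. ] [  3.2  -9.3 -21.6]
[  -2.6 -160.3   21.2] [  3.2  -9.3 -21.6]
```

Emit:
jog_arm([
  {"delta_pos": [-113.6,-114.1,-15.1],"rotation": [3.2,-9.3,-21.6]},
  {"delta_pos": [-113.6,-114.1,-15.1],"rotation": [3.2,-9.3,-21.6]},
  {"delta_pos": [-113.6,-114.1,-15.1],"rotation": [3.2,-9.3,-21.6]},
  {"delta_pos": [-113.6,-114.1,-15.1],"rotation": [3.2,-9.3,-21.6]},
  {"delta_pos": [-113.6,-114.1,-15.1],"rotation": [3.2,-9.3,-21.6]},
])

```text
time: 0.92
tcp_pos: [0.2402, 0.4614, 0.4208]
ee_rot: [-0.062, 0.994, -0.039, 0.078]
contact_force: [0.2, -0.1, 0.1]
grip_width: 0.0854
gripper_force: 0.0
```

Emit:
jog_arm([
  {"delta_pos": [-64.1,-148.4,7],"rotation": [3.2,-9.3,-21.6]},
  {"delta_pos": [-64.1,-148.4,7],"rotation": [3.2,-9.3,-21.6]},
  {"delta_pos": [-64.1,-148.4,7],"rotation": [3.2,-9.3,-21.6]},
  {"delta_pos": [-64.1,-148.4,7],"rotation": [3.2,-9.3,-21.6]},
  {"delta_pos": [-64.1,-148.4,7],"rotation": [3.2,-9.3,-21.6]},
])

```text
time: 1.33
tcp_pos: [0.3211, 0.3223, 0.4356]
ee_rot: [-0.247, 0.954, -0.075, 0.15]
contact_force: [1.1, -0.3, -0.0]
grip_width: 0.0851
gripper_force: 0.0
```

Emit:
jog_arm([
  {"delta_pos": [-2.6,-160.3,21.2],"rotation": [3.2,-9.3,-21.6]},
  {"delta_pos": [-2.6,-160.3,21.2],"rotation": [3.2,-9.3,-21.6]},
  {"delta_pos": [-2.6,-160.3,21.2],"rotation": [3.2,-9.3,-21.6]},
  {"delta_pos": [-2.6,-160.3,21.2],"rotation": [3.2,-9.3,-21.6]},
  {"delta_pos": [-2.6,-160.3,21.2],"rotation": [3.2,-9.3,-21.6]},
])

```text
time: 1.75
tcp_pos: [0.4022, 0.1836, 0.4508]
ee_rot: [-0.422, 0.874, -0.108, 0.217]
contact_force: [-0.8, 0.3, -0.2]
grip_width: 0.0857
gripper_force: 0.0
```

Run:
```python
from h import *
np.set_printoptions(precision=4,suppress=True)
s=sense();print(s["time"],s["joints"],s["tcp_pos"],s["ee_rot"])
c=calibration("wrist");f=grab_frame("wrist");cv2.imwrite("pics/w1.png",f[...,::-1])
print(c)
for t in("cap_grip","steam_cleaner"):print(t,[(round(r["score"],2),r["point"][0]*640,r["point"][1]*480) for r in recognise("wrist",t)])
plan([((.40,.19,.45),Rt(232),1)])
```

```text
1.75 [-0.9224 -0.0442  0.2335  2.1228  0.4838  0.7339  1.4737] [0.4022 0.1836 0.4508] [-0.4217  0.8738 -0.1075  0.2169]
{'intrinsics': array([[374.5602,   0.    , 315.6056],
       [  0.    , 374.5602, 242.87  ],
       [  0.    ,   0.    ,   1.    ]]), 'D': array([-0.0714,  0.    ,  0.    ,  0.    ,  0.    ]), 'extrinsics': array([[-0.6907,  0.621 , -0.3706,  0.3306],
       [ 0.3667,  0.7424,  0.5607, -0.4468],
       [ 0.6233,  0.2514, -0.7405,  0.0346],
       [ 0.    ,  0.    ,  0.    ,  1.    ]])}
cap_grip [(0.69, 315.392, 248.784)]
steam_cleaner [(0.56, 332.8, 256.992)]
[-0.  -0.1  0.3] [ 0.  -0.1 -0.2]
```

View pics/w1.png

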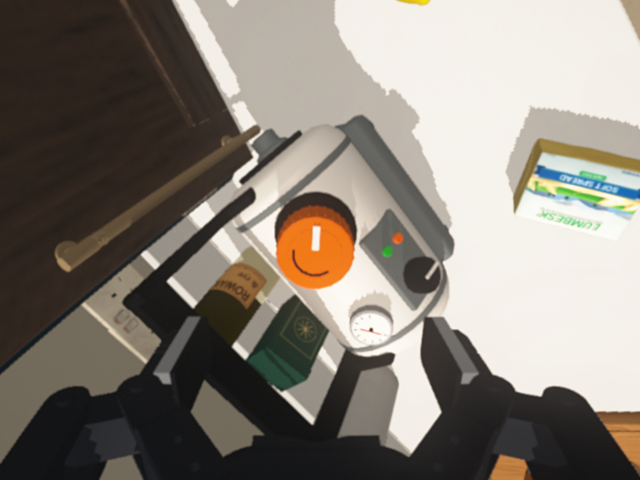

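Wrist picture: the cap is at about (315,248) with its white mark at (316,237). The handle bar runs from (125,300) down to the right. J7 falls with +tool z, so there is travel for tightening. I'll fit the cap by its silhouette in three views.

```bash
cat > fit.py <<'E'
from h import *
from scipy.optimize import least_squares
np.set_printoptions(precision=4,suppress=True)
th=np.linspace(0,2*np.pi,16,endpoint=False);D=np.c_[np.cos(th),np.sin(th)]
def support(img,lo,hi,near):
    m=cv2.inRange(cv2.cvtColor(img,cv2.COLOR_BGR2HSV),lo,hi)
    n,l,st,ce=cv2.connectedComponentsWithStats(m);k=max(range(1,n),key=lambda i:st[i,4]*(np.hypot(*(ce[i]-near))<35))
    y,x=np.nonzero(l==k);print("area",st[k,4],"centre",ce[k].round(1));P=np.c_[x,y].astype(float)
    return (P@D.T).max(0)+.5*np.abs(D).max(1)
E
python3 - <<'E'
from fit import *
W={'intrinsics':np.array([[374.5602,0,315.6056],[0,374.5602,242.87],[0,0,1]]),'D':[-.0714,0,0,0,0],'extrinsics':np.array([[-0.6907,0.621,-0.3706,0.3306],[0.3667,0.7424,0.5607,-0.4468],[0.6233,0.2514,-0.7405,0.0346],[0,0,0,1]])}
V=[(calibration("scene"),"scene0",(277,311)),(calibration("top"),"top0",(218,231)),(W,"w1",(315,248))]
sup=[support(cv2.imread(f"pics/{n}.png"),(4,150,90),(16,255,255),np.array(q)) for c,n,q in V]
sn,cs=np.sin(np.radians(28)),np.cos(np.radians(28));ax=np.array([-sn,0,cs])
t2=np.linspace(0,2*np.pi,48);ring=np.c_[np.cos(t2)*cs,np.sin(t2),np.cos(t2)*sn]*.029
cyl=np.r_[ring-ax*.022,ring+ax*.014]
def f(p,idx=(0,1,2)): return np.concatenate([(proj(V[i][0],cyl+p)@D.T).max(0)-sup[i] for i in idx])
for idx in((0,1,2),(0,1),(2,)):
    r=least_squares(f,[.547,.19,.191],args=(idx,),loss="soft_l1");print(r.x,np.abs(f(r.x,idx)).reshape(-1,16).mean(1))
    p=r.x
p=least_squares(f,[.547,.19,.191],loss="soft_l1").x
print(f(p).reshape(3,16).round(1))
print("cleaner xy at h=28.5:",p-np.array([-.039-sn*.0285,-.045,.166+cs*.0285]))
E
```

```text
area 659 centre [272.6 312.2]
area 481 centre [219.4 230.4]
area 4942 centre [314.7 247.2]
[0.5518 0.1916 0.1875] [0.7047 0.6167 0.67  ]
[0.5517 0.1911 0.1899] [0.3738 0.6716]
[0.5536 0.1927 0.1851] [0.4757]
[[ 0.4  1.   0.8  0.9  1.   1.1  1.4  0.4 -0.1 -0.7 -0.9 -0.9 -0.7 -0.4
   0.3  0.1]
 [ 0.6 -0.1  0.5  0.   0.6  0.1  0.1  0.4  1.6  0.9  0.3  0.6  0.9  0.8
   1.1  1.3]
 [ 0.3  0.2  0.5  0.2  0.2  0.1  0.7  0.6  1.8 -0.7  0.6  1.   1.2  0.8
  -0.2 -1.6]]
cleaner xy at h=28.5: [ 0.6041  0.2366 -0.0037]
```

Run:
```python
from h import *
c=np.array([.5512,.1915,.1912]);R=Rt(254);z=R.apply([0,0,1]);print(z)
plan([(c-z*.205,R,1),(c-z*.152,R,1)])
```

```text
[ 4.69471563e-01 -2.77555756e-17 -8.82947593e-01]
[-8.7 -8.6 94.8] [  0.   -0.1 -22.2]
[-0. -0. 53.] [-0.  0.  0.]
```

Emit:
jog_arm([
  {"delta_pos": [-8.7,-8.6,94.8],"rotation": [0,0,-22.2]},
  {"delta_pos": [-8.7,-8.6,94.8],"rotation": [0,0,-22.2]},
  {"delta_pos": [-8.7,-8.6,94.8],"rotation": [0,0,-22.2]},
  {"delta_pos": [-8.7,-8.6,94.8],"rotation": [0,0,-22.2]},
  {"delta_pos": [-8.7,-8.6,94.8],"rotation": [0,0,-22.2]},
])

```text
time: 2.32
tcp_pos: [0.4546, 0.1925, 0.3713]
ee_rot: [-0.584, 0.775, -0.146, 0.191]
contact_force: [0.5, -0.5, 0.0]
grip_width: 0.0856
gripper_force: 0.0
```

Emit:
jog_arm([
  {"delta_pos": [0,0,18],"rotation": [0,0,0]},
  {"delta_pos": [0,0,36],"rotation": [0,0,0]},
  {"delta_pos": [0,0,53],"rotation": [0,0,0]},
  {"delta_pos": [0,0,53],"rotation": [0,0,0]},
])

```text
time: 2.65
tcp_pos: [0.4796, 0.1921, 0.3244]
ee_rot: [-0.584, 0.775, -0.145, 0.192]
contact_force: [-0.6, 0.1, -0.0]
grip_width: 0.085
gripper_force: 0.0
```

Run:
```python
from h import *
np.set_printoptions(precision=4,suppress=True)
f=grab_frame("wrist");cv2.imwrite("pics/w2.png",f[...,::-1])
s=sense();print(s["time"],s["joints"],s["tcp_pos"],s["ee_rot"],s["contact_force"],s["wrist_torque"])
c=np.array([.5512,.1915,.1912]);R=Rt(254);z=R.apply([0,0,1]);plan([(c-z*.152,R,1)])
```

```text
2.7 [-0.8257  0.258   0.2948  2.1621  0.5242  0.3578  1.8473] [0.4793 0.1921 0.3253] [-0.5839  0.7752 -0.1454  0.1922] [-0.1749 -0.0998 -0.1313] [-0.0068  0.4453 -0.0049]
[ 0.4 -0.6  0.2] [ 0.1 -0.1 -0. ]
```

View pics/w2.png

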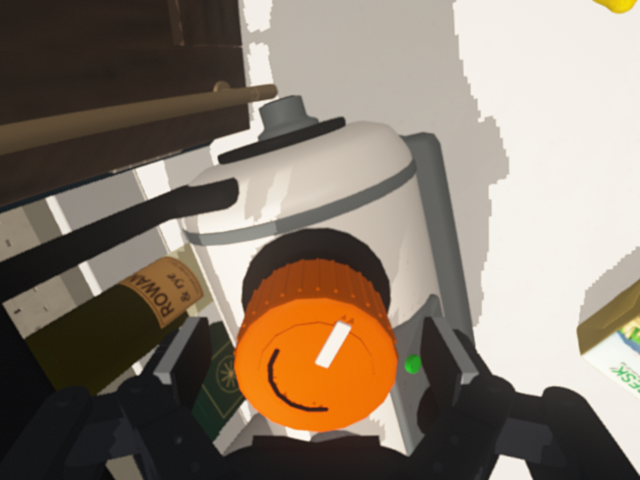

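The cap is centred between the fingers: cap centre at column 316, finger midline at 317. Closing now.

Emit:
jog_arm([
  {"delta_pos": [0,0,0],"rotation": [0,0,0]},
  {"delta_pos": [0,0,0],"rotation": [0,0,0]},
  {"delta_pos": [0,0,0],"rotation": [0,0,0]},
  {"delta_pos": [0,0,0],"rotation": [0,0,0]},
  {"delta_pos": [0,0,0],"rotation": [0,0,0]},
], fingers=1)

```text
time: 3.12
tcp_pos: [0.4786, 0.192, 0.3264]
ee_rot: [-0.585, 0.774, -0.145, 0.193]
contact_force: [-12.6, 0.4, 11.9]
grip_width: 0.0564
gripper_force: 60.0
```

Emit:
jog_arm([
  {"delta_pos": [0,0,0],"rotation": [0,0,0]},
  {"delta_pos": [0,0,0],"rotation": [0,0,0]},
  {"delta_pos": [0,0,0],"rotation": [0,0,0]},
])

```text
time: 3.37
tcp_pos: [0.4786, 0.192, 0.3264]
ee_rot: [-0.585, 0.774, -0.145, 0.193]
contact_force: [-12.4, -0.4, 12.5]
grip_width: 0.0567
gripper_force: 60.0
```

```bash
cat > st.py <<'E'
from h import *
np.set_printoptions(precision=3,suppress=True)
s=sense();R=Ro.from_quat(s["ee_rot"])
print(s["time"],s["joints"],"\nF tool",R.inv().apply(s["contact_force"]),"T tool",R.inv().apply(s["wrist_torque"]),"tau7",s["tau"][6],"w",s["grip_width"],s["gripper_force"],s["tcp_pos"])
c=np.array([.5512,.1915,.1912]);d=s["tcp_pos"]-c;z=R.apply([0,0,1]);print("rel",R.inv().apply(d)*1000, "z",z)
E
python3 st.py
```

```text
3.3667 [-0.826  0.255  0.294  2.163  0.524  0.358  1.85 ] 
F tool [  1.774   4.796 -16.843] T tool [-1.665  0.461 -0.009] tau7 0.04192402702756226 w 0.05666848609875439 59.98654782772064 [0.479 0.192 0.326]
rel [  -0.384    0.9   -153.425] z [ 0.469  0.001 -0.883]
```

Emit:
jog_arm([
  {"delta_pos": [0,0,0.2],"rotation": [0,0,7]},
  {"delta_pos": [0,0,0.5],"rotation": [0,0,14]},
  {"delta_pos": [0,0,0.7],"rotation": [0,0,21]},
])

```text
time: 3.62
tcp_pos: [0.4791, 0.1919, 0.3258]
ee_rot: [-0.431, 0.869, -0.107, 0.217]
contact_force: [-12.3, -0.3, 13.4]
grip_width: 0.0565
gripper_force: 60.2
```

```bash
python3 st.py
```

```text
3.6167 [-0.903  0.261  0.391  2.169  0.452  0.34   1.549] 
F tool [  3.033   3.479 -17.57 ] T tool [-1.223  1.003  0.01 ] tau7 2.409951388835907 w 0.056520001382083414 60.15769064426422 [0.479 0.192 0.326]
rel [  -0.099    0.792 -152.708] z [ 0.469  0.001 -0.883]
```

Emit:
jog_arm([
  {"delta_pos": [0,0,0.2],"rotation": [0,0,7]},
  {"delta_pos": [0,0,0.5],"rotation": [0,0,14]},
])

```text
time: 3.78
tcp_pos: [0.4794, 0.1918, 0.3254]
ee_rot: [-0.322, 0.915, -0.08, 0.228]
contact_force: [-13.2, -0.7, 14.6]
grip_width: 0.0567
gripper_force: 60.1
```

```bash
python3 st.py
```

```text
3.7833 [-0.955  0.266  0.456  2.172  0.397  0.329  1.359] 
F tool [  4.218   2.459 -19.119] T tool [-0.783  1.243 -0.006] tau7 2.2706271708011627 w 0.05668608470454991 60.11553168296814 [0.479 0.192 0.325]
rel [   0.11     0.704 -152.195] z [ 0.469  0.001 -0.883]
```

Emit:
jog_arm([
  {"delta_pos": [0,0,0.2],"rotation": [0,0,7]},
  {"delta_pos": [0,0,0.5],"rotation": [0,0,14]},
])

```text
time: 3.95
tcp_pos: [0.4798, 0.1917, 0.325]
ee_rot: [-0.208, 0.948, -0.051, 0.236]
contact_force: [-13.5, -0.7, 16.6]
grip_width: 0.0565
gripper_force: 60.2
```

```bash
python3 st.py
```

```text
3.95 [-1.006  0.273  0.522  2.176  0.335  0.318  1.177] 
F tool [  4.07    1.078 -20.998] T tool [-0.393  1.418 -0.034] tau7 2.1714551746845245 w 0.0565041116830876 60.16967475414276 [0.48  0.192 0.325]
rel [   0.247    0.514 -151.668] z [ 0.468  0.001 -0.883]
```

Emit:
jog_arm([
  {"delta_pos": [0,0,0],"rotation": [0,0,7]},
  {"delta_pos": [0,0,0.2],"rotation": [0,0,14]},
])

```text
time: 4.12
tcp_pos: [0.4799, 0.1916, 0.3248]
ee_rot: [-0.092, 0.966, -0.022, 0.24]
contact_force: [-16.7, -3.2, 22.6]
grip_width: 0.0571
gripper_force: 61.0
```

```bash
python3 st.py
```

```text
4.1167 [-1.056  0.281  0.588  2.179  0.266  0.309  1.003] 
F tool [  4.664  -2.366 -27.757] T tool [ 0.219  1.565 -0.742] tau7 1.5937816724181175 w 0.05713264557054976 60.998361110687256 [0.48  0.192 0.325]
rel [   0.383    0.357 -151.485] z [ 0.468  0.001 -0.884]
```

Emit:
jog_arm([
  {"delta_pos": [0,0,0.2],"rotation": [0,0,7]},
  {"delta_pos": [0,0,0.4],"rotation": [0,0,14]},
])

```text
time: 4.28
tcp_pos: [0.48, 0.1914, 0.3247]
ee_rot: [0.028, 0.97, 0.008, 0.241]
contact_force: [-23.5, -3.7, 31.1]
grip_width: 0.0567
gripper_force: 62.0
```

```bash
python3 st.py
```

```text
4.2833 [-1.105  0.29   0.652  2.182  0.188  0.301  0.835] 
F tool [  6.049  -4.013 -38.478] T tool [ 0.932  1.677 -0.742] tau7 1.4555930346250534 w 0.05667501570244178 62.04480707645416 [0.48  0.191 0.325]
rel [   0.398    0.131 -151.298] z [ 0.468  0.001 -0.884]
```

Emit:
jog_arm([
  {"delta_pos": [0,0,0.2],"rotation": [0,0,7]},
  {"delta_pos": [0,0,0.4],"rotation": [0,0,14]},
])

```text
time: 4.45
tcp_pos: [0.4802, 0.1913, 0.3245]
ee_rot: [0.145, 0.96, 0.037, 0.238]
contact_force: [-30.3, -6.3, 41.0]
grip_width: 0.0567
gripper_force: 63.4
```

```bash
python3 st.py
```

```text
4.45 [-1.15   0.3    0.714  2.185  0.105  0.295  0.676] 
F tool [  5.43   -8.215 -50.382] T tool [ 2.276  1.515 -0.382] tau7 1.6609036177396774 w 0.05665496517099486 63.35240364074707 [0.48  0.191 0.325]
rel [   0.396   -0.098 -151.074] z [ 0.468  0.002 -0.884]
```

Home was reached about 50–60° in, and the first click seems to have come at about 85°. I'll take off the axial push and go on another 59°.

Emit:
jog_arm([
  {"delta_pos": [0,0,-1.2],"rotation": [0,0,0]},
  {"delta_pos": [0,0,-2.2],"rotation": [0,0,5]},
])

```text
time: 4.62
tcp_pos: [0.4793, 0.1913, 0.3257]
ee_rot: [0.184, 0.953, 0.046, 0.237]
contact_force: [1.2, -2.4, -3.2]
grip_width: 0.0565
gripper_force: 64.2
```

```bash
python3 st.py
```

```text
4.6167 [-1.173  0.301  0.741  2.186  0.08   0.296  0.619] 
F tool [-0.524 -2.349  3.401] T tool [ 0.866  0.198 -0.513] tau7 1.8528246134519577 w 0.05652749432866647 64.22053098678589 [0.479 0.191 0.326]
rel [   0.501   -0.245 -152.518] z [ 0.468  0.001 -0.884]
```

Emit:
jog_arm([
  {"delta_pos": [0,0,0],"rotation": [0,0,4]},
  {"delta_pos": [0,0,0],"rotation": [0,0,9]},
])

```text
time: 4.78
tcp_pos: [0.4795, 0.1913, 0.3255]
ee_rot: [0.26, 0.935, 0.065, 0.232]
contact_force: [-3.8, -1.8, 5.7]
grip_width: 0.0568
gripper_force: 65.3
```

```bash
python3 st.py
```

```text
4.7833 [-1.201  0.31   0.781  2.188  0.021  0.294  0.517] 
F tool [-0.356 -1.935 -6.873] T tool [ 0.693  0.447 -0.299] tau7 1.354389376938343 w 0.056772883478809696 65.338214635849 [0.48  0.191 0.325]
rel [   0.431   -0.371 -152.201] z [ 0.468  0.001 -0.884]
```

Emit:
jog_arm([
  {"delta_pos": [0,0,0],"rotation": [0,0,4]},
  {"delta_pos": [0,0,0],"rotation": [0,0,9]},
])

```text
time: 4.95
tcp_pos: [0.4795, 0.1914, 0.3254]
ee_rot: [0.332, 0.912, 0.083, 0.226]
contact_force: [-4.8, -4.0, 5.3]
grip_width: 0.0568
gripper_force: 65.5
```

```bash
python3 st.py
```

```text
4.95 [-1.228  0.318  0.819  2.189 -0.038  0.293  0.421] 
F tool [-1.198 -4.231 -6.928] T tool [ 0.911  0.17  -1.504] tau7 0.028349676285870373 w 0.05678670939572404 65.46348810195923 [0.48  0.191 0.325]
rel [   0.423   -0.469 -152.128] z [ 0.468  0.    -0.884]
```

Emit:
jog_arm([
  {"delta_pos": [0,0,0],"rotation": [0,0,4]},
  {"delta_pos": [0,0,0],"rotation": [0,0,9]},
])

```text
time: 5.12
tcp_pos: [0.4795, 0.1913, 0.3254]
ee_rot: [0.403, 0.883, 0.1, 0.219]
contact_force: [-5.6, -3.6, 6.7]
grip_width: 0.0568
gripper_force: 65.7
```

```bash
python3 st.py
```

```text
5.1167 [-1.253  0.327  0.856  2.191 -0.099  0.293  0.324] 
F tool [-1.544 -3.724 -8.495] T tool [ 1.153 -0.107 -0.788] tau7 0.716317668557167 w 0.05677398173740193 65.72154879570007 [0.479 0.191 0.325]
rel [   0.324   -0.595 -152.138] z [ 0.467  0.001 -0.884]
```

```bash
python3 - <<'E'
from h import *
f=grab_frame("wrist");a=cv2.imread("pics/w2.png")
o=np.hstack([a[240:480,190:450],f[240:480,190:450,::-1]]);cv2.imwrite("pics/w3.png",o)
E
python3 st.py
```

```text
5.1667 [-1.254  0.328  0.858  2.191 -0.102  0.292  0.319] 
F tool [ -0.522  -2.824 -10.26 ] T tool [ 0.85   0.182 -0.244] tau7 0.732596218585968 w 0.0571068930033498 65.94152569770813 [0.48  0.191 0.325]
rel [   0.294   -0.648 -152.072] z [ 0.467  0.    -0.884]
```

View pics/w3.png

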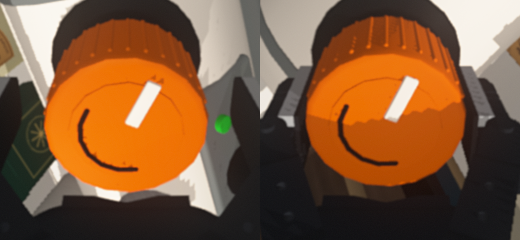

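The mark has moved only about 3° relative to the fingers, so the shell follows the grip. That puts it about 60–65° past home, so about 2 clicks. Another 36° should land midway between clicks 3 and 4.

Emit:
jog_arm([
  {"delta_pos": [0,0,0],"rotation": [0,0,6]},
  {"delta_pos": [0,0,0],"rotation": [0,0,12]},
])

```text
time: 5.33
tcp_pos: [0.4795, 0.1911, 0.3253]
ee_rot: [0.494, 0.835, 0.123, 0.207]
contact_force: [-5.7, -1.8, 7.6]
grip_width: 0.0567
gripper_force: 65.9
```

```bash
python3 st.py
```

```text
5.3333 [-1.285  0.34   0.904  2.193 -0.184  0.294  0.197] 
F tool [-0.906 -2.15  -9.401] T tool [ 1.071 -0.027 -0.376] tau7 1.5996327996253967 w 0.05665495501798277 65.85180759429932 [0.479 0.191 0.325]
rel [   0.133   -0.777 -152.105] z [ 0.467  0.001 -0.884]
```

Emit:
jog_arm([
  {"delta_pos": [0,0,0],"rotation": [0,0,6]},
  {"delta_pos": [0,0,0],"rotation": [0,0,12]},
])

```text
time: 5.5
tcp_pos: [0.4795, 0.1911, 0.3253]
ee_rot: [0.578, 0.78, 0.144, 0.193]
contact_force: [-8.6, -2.2, 7.9]
grip_width: 0.0567
gripper_force: 66.2
```

```bash
python3 st.py
```

```text
5.5 [-1.316  0.355  0.951  2.194 -0.268  0.298  0.073] 
F tool [ -0.966  -4.388 -11.021] T tool [ 0.978  0.264 -0.291] tau7 1.1589618399739265 w 0.05668339460101322 66.19288086891174 [0.479 0.191 0.325]
rel [  -0.059   -0.87  -152.042] z [ 0.467  0.001 -0.884]
```

Emit:
jog_arm([
  {"delta_pos": [0,0,0],"rotation": [0,0,6]},
  {"delta_pos": [0,0,0],"rotation": [0,0,12]},
  {"delta_pos": [0,0,0],"rotation": [0,0,12]},
])

```text
time: 5.75
tcp_pos: [0.4794, 0.1911, 0.3252]
ee_rot: [0.658, 0.714, 0.163, 0.177]
contact_force: [-10.0, -2.4, 12.3]
grip_width: 0.0567
gripper_force: 66.3
```

```bash
python3 st.py
python3 - <<'E'
from h import *
f=grab_frame("wrist");a=cv2.imread("pics/w2.png")
o=np.hstack([a[240:480,190:450],f[240:480,190:450,::-1]]);cv2.imwrite("pics/w4.png",o)
E
```

```text
5.75 [-1.344  0.371  0.997  2.196 -0.357  0.304 -0.052] 
F tool [ -2.11  -3.3  -15.55] T tool [ 1.041 -0.408  0.144] tau7 -1.2286121025681496 w 0.056667065966497385 66.3378632068634 [0.479 0.191 0.325]
rel [  -0.224   -0.96  -151.986] z [ 0.467  0.001 -0.884]
```

View pics/w4.png

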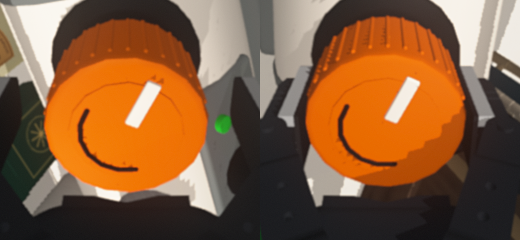

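The grip still hasn't slipped and the shell has turned about 157°. That is about 100° past home, so 3 clicks. I'll release, retreat, and head for the cup.

Emit:
jog_arm([
  {"delta_pos": [0,0,0],"rotation": [0,0,0]},
  {"delta_pos": [0,0,0],"rotation": [0,0,0]},
  {"delta_pos": [0,0,0],"rotation": [0,0,0]},
  {"delta_pos": [0,0,0],"rotation": [0,0,0]},
], fingers=0)

```text
time: 6.13
tcp_pos: [0.4799, 0.1915, 0.3249]
ee_rot: [0.655, 0.716, 0.163, 0.178]
contact_force: [-0.8, -0.6, 0.2]
grip_width: 0.0853
gripper_force: 0.0
```

Emit:
jog_arm([
  {"delta_pos": [0,0,-20],"rotation": [0,0,0]},
  {"delta_pos": [0,0,-50],"rotation": [0,0,0]},
  {"delta_pos": [0,0,-80],"rotation": [0,0,0]},
  {"delta_pos": [0,0,-110],"rotation": [0,0,0]},
  {"delta_pos": [0,0,-110],"rotation": [0,0,0]},
])

```text
time: 6.55
tcp_pos: [0.4292, 0.1945, 0.4097]
ee_rot: [0.653, 0.721, 0.157, 0.17]
contact_force: [-1.7, -0.1, 0.2]
grip_width: 0.0853
gripper_force: 0.0
```

```bash
python3 st.py
python3 - <<'E'
from h import *
f=grab_frame("wrist");cv2.imwrite("pics/w5.png",f[...,::-1]);E=calibration("wrist")["extrinsics"];np.save("w5E.npy",E)
plan([((.42,.0,.41),Rt(50,10),2),((.425,-.159,.38),Rt(9.5,0),2)])
E
```

```text
6.55 [-1.828  0.068  1.298  2.173  0.312  0.565 -0.678] 
F tool [ 0.001 -1.398 -0.932] T tool [ 0.585  0.003 -0.023] tau7 4.612704366445541 w 0.08525278648527622 0.0 [0.429 0.194 0.41 ]
rel [   5.188  -10.04  -250.029] z [ 0.45   0.005 -0.893]
[-95.6 -13.8  -2. ] [ 8.3 -2.7 22.5]
[-93.6  23.9   1.8] [ 8.3 -2.7 22.5]
[-61.   51.   15.2] [ 2.5 -4.4 20.2]
[-38.3  69.4  16.4] [ 2.5 -4.4 20.2]
```

Run:
```python
from h import *
plan([((.42,.16,.43),Rt(125,25),1),((.42,.05,.42),Rt(150,15),1),((.42,-.06,.40),Rt(172,5),1),((.425,-.159,.38),Rt(189.5,0),1)])
```

```text
[-32.6  -3.8 -21.2] [  2.    0.4 -29.7]
[-87.7 -66.6   9.1] [  6.8   7.4 -24.9]
[-50.5 -97.9  19.3] [  3.3   9.5 -21.9]
[-17.  -97.6  20.4] [ -0.1   5.  -17.5]
```

Emit:
jog_arm([
  {"delta_pos": [-32.6,-3.8,-21.2],"rotation": [2,0.4,-29.7]},
  {"delta_pos": [-32.6,-3.8,-21.2],"rotation": [2,0.4,-29.7]},
  {"delta_pos": [-32.6,-3.8,-21.2],"rotation": [2,0.4,-29.7]},
  {"delta_pos": [-32.6,-3.8,-21.2],"rotation": [2,0.4,-29.7]},
  {"delta_pos": [-32.6,-3.8,-21.2],"rotation": [2,0.4,-29.7]},
])

```text
time: 7.02
tcp_pos: [0.4194, 0.1608, 0.4275]
ee_rot: [0.446, 0.869, 0.099, 0.189]
contact_force: [0.7, -0.1, 0.3]
grip_width: 0.0852
gripper_force: 0.0
```

```bash
python3 st.py
```

```text
7.0167 [-1.924 -0.218  1.225  2.173  0.673  0.801 -0.469] 
F tool [-0.572  0.587  0.025] T tool [0.338 0.222 0.003] tau7 -0.779882725328207 w 0.08522568740678742 0.0 [0.419 0.161 0.427]
rel [ -11.807  -34.839 -269.782] z [ 0.416  0.003 -0.909]
```

Emit:
jog_arm([
  {"delta_pos": [-87.7,-66.6,9.1],"rotation": [6.8,7.4,-24.9]},
  {"delta_pos": [-87.7,-66.6,9.1],"rotation": [6.8,7.4,-24.9]},
  {"delta_pos": [-87.7,-66.6,9.1],"rotation": [6.8,7.4,-24.9]},
  {"delta_pos": [-87.7,-66.6,9.1],"rotation": [6.8,7.4,-24.9]},
  {"delta_pos": [-87.7,-66.6,9.1],"rotation": [6.8,7.4,-24.9]},
])

```text
time: 7.43
tcp_pos: [0.4201, 0.0491, 0.4174]
ee_rot: [0.254, 0.959, 0.033, 0.122]
contact_force: [1.0, 0.5, 1.1]
grip_width: 0.0855
gripper_force: 0.0
```

```bash
python3 st.py
python3 - <<'E'
from h import *
plan([((.42,-.06,.40),Rt(172,5),1),((.425,-.159,.38),Rt(189.5,0),1)])
E
```

```text
7.4333 [-1.79  -0.422  1.219  2.171  0.645  0.988  0.168] 
F tool [-0.785  1.064 -0.806] T tool [ 0.132  0.213 -0.009] tau7 4.029906392097473 w 0.08552818446195784 0.0 [0.42  0.049 0.417]
rel [  -9.184 -158.11  -252.106] z [ 0.251  0.002 -0.968]
[-50.1 -97.   16.6] [  3.2   9.  -21.6]
[-17.  -97.6  20.4] [ -0.1   5.  -17.5]
```

Run:
```python
from h import *
plan([((.46,.0,.34),Rt(170,4),1),((.45,-.08,.34),Rt(189.5,0),1),((.43,-.155,.34),Rt(189.5,0),1)])
```

```text
[-41.1 -33.3  84.9] [  3.7   9.9 -19.6]
[ -4.1 -80.5  -0.7] [  0.    4.  -19.5]
[ 32.1 -70.7   0. ] [-0. -0.  0.]
```

Emit:
jog_arm([
  {"delta_pos": [-41.1,-33.3,84.9],"rotation": [3.7,9.9,-19.6]},
  {"delta_pos": [-41.1,-33.3,84.9],"rotation": [3.7,9.9,-19.6]},
  {"delta_pos": [-41.1,-33.3,84.9],"rotation": [3.7,9.9,-19.6]},
  {"delta_pos": [-41.1,-33.3,84.9],"rotation": [3.7,9.9,-19.6]},
])

```text
time: 7.77
tcp_pos: [0.3967, 0.0029, 0.3831]
ee_rot: [0.087, 0.995, 0.003, 0.05]
contact_force: [0.0, 0.3, 0.6]
grip_width: 0.0852
gripper_force: 0.0
```

```bash
python3 st.py
```

```text
7.7667 [-1.751 -0.437  1.317  2.214  0.555  1.021  0.666] 
F tool [-0.016  0.349 -0.588] T tool [0.086 0.097 0.029] tau7 1.2879851460456848 w 0.08522776557796512 0.0 [0.397 0.003 0.383]
rel [  99.642 -209.641 -205.936] z [ 0.1   -0.002 -0.995]
```

Emit:
jog_arm([
  {"delta_pos": [-4.1,-80.5,-0.7],"rotation": [0,4,-19.5]},
  {"delta_pos": [-4.1,-80.5,-0.7],"rotation": [0,4,-19.5]},
  {"delta_pos": [-4.1,-80.5,-0.7],"rotation": [0,4,-19.5]},
  {"delta_pos": [-4.1,-80.5,-0.7],"rotation": [0,4,-19.5]},
])

```text
time: 8.1
tcp_pos: [0.3812, -0.0777, 0.3877]
ee_rot: [-0.082, 0.996, -0.003, 0.019]
contact_force: [0.1, -0.0, 0.3]
grip_width: 0.0852
gripper_force: 0.0
```

```bash
python3 st.py
python3 - <<'E'
from h import *
plan([((.43,-.155,.34),Rt(189.5,0),1)])
E
```

```text
8.1 [-1.541 -0.437  1.317  2.198  0.498  1.077  1.251] 
F tool [-0.14  -0.037 -0.336] T tool [-0.012  0.068 -0.029] tau7 2.455841973423958 w 0.08516346885356689 0.0 [ 0.381 -0.078  0.388]
rel [ 204.454 -239.517 -202.019] z [ 0.038 -0.003 -0.999]
[-33.7 -83.8  49.7] [-0.5  2.1 -0.1]
```

J2 and J3 have hit their range limits with the elbow folded, and the controller is clamping them. I'll fit a quick kinematic model to find motions that unfold the arm.

```bash
cat > fk.py <<'E'
from h import *
from scipy.optimize import least_squares
import itertools
al=np.radians([0,-90,90,90,90,90,-90])
def fk(q,p,sg):
    d=[p[0],0,p[1],0,p[2],0,p[3]];a=[0,0,0,p[4],p[5],0,p[6]]
    T=np.eye(4);T[:2,3]=p[8:10]
    for i in range(7):
        t=sg[i]*q[i];c,s=np.cos(t),np.sin(t);ca,sa=np.cos(al[i]),np.sin(al[i])
        T=T@np.array([[c,-s,0,a[i]],[s*ca,c*ca,-sa,-d[i]*sa],[s*sa,c*sa,ca,d[i]*ca],[0,0,0,1]])
    c,s=np.cos(p[7]),np.sin(p[7]);T[:3,:3]=T[:3,:3]@np.array([[c,-s,0],[s,c,0],[0,0,1]]);return T
E
cat > fitfk.py <<'E'
from fk import *
D=[([-1.42462,.43451,.02499,1.57326,-.0116,1.13401,-.07509],[.1539,.60574,.40469],[.1241,.99227,0,0]),
([-.9224,-.0442,.2335,2.1228,.4838,.7339,1.4737],[.4022,.1836,.4508],[-.4217,.8738,-.1075,.2169]),
([-.8257,.258,.2948,2.1621,.5242,.3578,1.8473],[.4793,.1921,.3253],[-.5839,.7752,-.1454,.1922]),
([-1.344,.371,.997,2.196,-.357,.304,-.052],[.4794,.1911,.3252],[.658,.714,.163,.177]),
([-1.828,.068,1.298,2.173,.312,.565,-.678],[.4292,.1945,.4097],[.653,.721,.157,.170]),
([-1.79,-.422,1.219,2.171,.645,.988,.168],[.4201,.0491,.4174],[.254,.959,.033,.122]),
([-1.751,-.437,1.317,2.214,.555,1.021,.666],[.3967,.0029,.3831],[.087,.995,.003,.05]),
([-1.541,-.437,1.317,2.198,.498,1.077,1.251],[.3812,-.0777,.3877],[-.082,.996,-.003,.019])]
best=None
for s1,s3,s5,s7 in itertools.product((1,-1),repeat=4):
    sg=[s1,1,s3,1,s5,1,s7]
    def f(p):
        o=[]
        for q,x,r in D:
            T=fk(q,p,sg);o+=list((T[:3,3]-x)*5)+list((T[:3,:3]-Ro.from_quat(r).as_matrix()).ravel())
        return np.array(o)
    for y in (0,1.57,3.14,-1.57):
        r=least_squares(f,[.267,.293,.3425,.097,.0525,.0775,.076,y,0,0])
        if best is None or r.cost<best[0]:best=(r.cost,sg,r.x,np.abs(r.fun).max())
np.set_printoptions(precision=4,suppress=True);print(best)
np.savez("fk.npz",p=best[2],sg=best[1])
E
python3 fitfk.py
```

```text
(np.float64(8.555657379072088), [-1, 1, -1, 1, -1, 1, -1], array([ 0.227 ,  0.0623, -0.2939,  0.0629,  0.8682,  0.4675, -0.1008,
       -1.8882,  0.0459, -0.0253]), np.float64(1.0799467364590405))
```

```bash
cat > fk.py <<'E'
from h import *
from scipy.optimize import least_squares
import itertools
def fk(q,p,sg):
    # roll-pitch chain, zero = straight up; p: link z,x after each pitch
    T=np.eye(4);T[:3,3]=[0,0,p[0]]
    def mul(R,t=(0,0,0)):
        nonlocal T
        M=np.eye(4);M[:3,:3]=R;M[:3,3]=t;T=T@M
    z=lambda a:Ro.from_euler('z',a).as_matrix();y=lambda a:Ro.from_euler('y',a).as_matrix();I=np.eye(3)
    mul(z(sg[0]*q[0]+p[8]));mul(I,(p[9],0,0));mul(y(q[1]));mul(I,(0,0,p[1]));mul(z(sg[1]*q[2]));mul(I,(p[4],0,0));mul(y(q[3]));mul(I,(p[5],0,p[2]))
    mul(z(sg[2]*q[4]));mul(y(q[5]));mul(I,(p[6],0,p[3]));mul(z(sg[3]*q[6]+p[7]));return T
E
python3 - <<'E'
s=open("fitfk.py").read()
s=s.replace("sg=[s1,1,s3,1,s5,1,s7]","sg=[s1,s3,s5,s7]").replace("[.267,.293,.3425,.097,.0525,.0775,.076,y,0,0]","[.3,.35,.35,.1,0,0,0,y,0,0]")
open("fitfk.py","w").write(s)
E
python3 fitfk.py
```

```text
(np.float64(0.030934697974605466), [-1, -1, -1, -1], array([ 0.2878,  0.5065,  0.4234,  0.2   ,  0.0048, -0.0432, -0.0099,
        1.5032, -0.0719, -0.0065]), np.float64(0.12635642541932612))
```

```bash
sed -i 's/sg\[1\]\*q\[2\]/sg[1]*q[2]+p[10]/;s/sg\[2\]\*q\[4\]/sg[2]*q[4]+p[11]/;s/y(q\[1\])/y(q[1]+p[12])/;s/y(q\[3\])/y(q[3]+p[13])/;s/y(q\[5\])/y(q[5]+p[14])/' fk.py; sed -i 's/0,0,0,y,0,0\]/0,0,0,y,0,0,0,0,0,0,0]/' fitfk.py; python3 fitfk.py
```

```text
(np.float64(0.021898667658798648), [-1, 1, 1, -1], array([ 0.2744, -0.4989, -0.407 ,  0.1765, -0.0437,  0.0311,  0.0071,
        1.4945, -0.039 ,  0.0009,  0.0425,  0.0055,  3.1176, -6.2856,
        3.1413]), np.float64(0.10929307966756036))
```

```bash
sed -i 's/np.savez.*//' fitfk.py
cat >> fitfk.py <<'E'
p,sg=best[2],best[1]
for q,x,r in D:
    T=fk(q,p,sg);print(((T[:3,3]-x)*1000).round(1),np.degrees((Ro.from_matrix(T[:3,:3]).inv()*Ro.from_quat(r)).as_rotvec()).round(1))
np.savez("fk.npz",p=p,sg=sg)
E
sed -i 's/,0,0,0,0,0,0,0\])/,0,0,0,0,0,0,0],loss="soft_l1",f_scale=.02)/' fitfk.py; python3 fitfk.py
```

```text
(np.float64(0.011028227758299496), [-1, 1, -1, -1], array([ 0.2598, -0.4968,  0.3986,  0.1809, -0.0266, -0.048 , -0.0137,
        1.5062, -0.053 , -0.0021,  0.0172, -0.0066,  3.1219, -3.1381,
       -0.0041]), np.float64(0.15624729814749022))
[-10.2   0.7  -0.3] [ 1.2  0.7 -0.1]
[-4.9 31.2  5.1] [-1.3 -0.4  0.1]
[ 2.8 28.3 -2.1] [-1.3 -1.   0.3]
[ 6.5 -4.7 -3.6] [0.6 1.2 0. ]
[ 0.8 -5.6 -2.6] [-0.2  0.8 -0.1]
[-7.4 -0.2  3.2] [-0.2 -0.3 -0. ]
[-2.1 -0.2  1. ] [ 0.5 -0.5 -0. ]
[-1.9 -0.3  0.5] [ 0.8 -0.1  0.1]
```

```bash
cat > search.py <<'E'
from sim import *
np.set_printoptions(precision=3,suppress=True)
rng=np.random.default_rng(0);q=sense()["joints"];out=[]
T=fk(q,P,SG)
for i in range(350):
    w=[];qq=q
    for k in range(2):
        p=rng.uniform((.33,-.18,.34),(.52,.12,.5));ax=rng.normal(size=3);ax*=rng.uniform(0,.6)/np.linalg.norm(ax)
        R=Ro.from_rotvec(ax)*Rt(rng.uniform(110,250),0)
        qq,e=ik(qq,p,R,6);w.append((p,R.apply([0,0,1]),R,e))
        if e>40:break
    else:
        q3,e=ik(qq,np.array([.433,-.157,.36]),Rt(189.5,0),8)
        if e<5:out.append((q3[2],i,w,q3))
out.sort(key=lambda t:t[0]);print(len(out))
import pickle;pickle.dump(out[:10],open("s.pkl","wb"))
for o in out[:4]:
    print(o[0],o[3]);[print("  ",a.round(3),b.round(2),Rr.as_quat().round(3),round(e,1)) for a,b,Rr,e in o[2]]
E
time timeout 400 python3 search.py
```

```text
67
-0.06253951941488467 [ 0.336  0.177 -0.063  2.067  0.002  0.918  2.01 ]
   [0.345 0.007 0.483] [-0.11 -0.15 -0.98] [ 0.511  0.855 -0.092 -0.006] 0.0
   [ 0.426 -0.078  0.367] [ 0.03 -0.07 -1.  ] [-0.5    0.865 -0.035 -0.005] 0.2
0.5898396128069036 [-0.244  0.206  0.59   2.068 -0.139  0.926  2.16 ]
   [0.433 0.101 0.471] [ 0.42 -0.   -0.91] [0.396 0.893 0.087 0.198] 0.0
   [ 0.494 -0.018  0.388] [-0.01  0.24 -0.97] [-0.331  0.936  0.116  0.036] 0.0
0.6751169135655855 [-0.317  0.216  0.675  2.068 -0.163  0.929  2.186]
   [ 0.392 -0.161  0.46 ] [ 0.37  0.23 -0.9 ] [0.2   0.954 0.157 0.16 ] 0.0
   [0.353 0.054 0.376] [-0.11 -0.16 -0.98] [ 0.66   0.745 -0.096  0.014] 0.0
0.7128553751260085 [-0.349  0.221  0.713  2.068 -0.174  0.93   2.198]
   [0.338 0.008 0.428] [-0.23  0.01 -0.97] [ 0.126  0.985 -0.01  -0.116] 0.0
   [ 0.428 -0.11   0.368] [ 0.08 -0.01 -1.  ] [-0.37   0.928 -0.019  0.036] 0.0
real	0m20.911s
user	0m20.726s
sys	0m0.168s
```

Run:
```python
from h import *
R1=Ro.from_quat([.511,.855,-.092,-.006]);R2=Ro.from_quat([-.5,.865,-.035,-.005])
plan([((.345,.007,.483),R1,3),((.426,-.078,.367),R2,4),((.433,-.157,.36),Rt(189.5,0),2)])
```

```text
[  6.1  29.5 -32.3] [ 4.   1.3 23.6]
[ 17.6  22.2 -33.9] [ 4.   1.3 23.6]
[ 25.3  10.8 -34.5] [ 4.   1.3 23.6]
[-25.8  12.6  29.6] [ -1.5  -2.3 -30.3]
[-27.3  -2.6  30.8] [ -1.5  -2.3 -30.3]
[-20.9 -16.5  31.5] [ -1.5  -2.3 -30.3]
[ -8.3 -25.3  31.5] [ -1.5  -2.3 -30.3]
[ 32.3 -22.5   6.2] [-2.  -0.5 25.3]
[ 19.6 -34.3   4.9] [-2.  -0.5 25.3]
```

Emit:
jog_arm([
  {"delta_pos": [6,29.5,-32.3],"rotation": [4,1.3,23.6]},
  {"delta_pos": [6,29.5,-32.3],"rotation": [4,1.3,23.6]},
  {"delta_pos": [6,29.5,-32.3],"rotation": [4,1.3,23.6]},
  {"delta_pos": [6,29.5,-32.3],"rotation": [4,1.3,23.6]},
])

```text
time: 8.43
tcp_pos: [0.3701, -0.0457, 0.4196]
ee_rot: [0.129, 0.991, -0.036, 0.012]
contact_force: [0.2, 0.1, -0.5]
grip_width: 0.0851
gripper_force: 0.0
```

Emit:
jog_arm([
  {"delta_pos": [17.6,22.2,-33.9],"rotation": [4,1.3,23.6]},
  {"delta_pos": [17.6,22.2,-33.9],"rotation": [4,1.3,23.6]},
  {"delta_pos": [17.6,22.2,-33.9],"rotation": [4,1.3,23.6]},
  {"delta_pos": [17.6,22.2,-33.9],"rotation": [4,1.3,23.6]},
])

```text
time: 8.77
tcp_pos: [0.3581, -0.0176, 0.4512]
ee_rot: [0.33, 0.942, -0.065, 0.003]
contact_force: [0.7, 0.3, -0.2]
grip_width: 0.0853
gripper_force: 0.0
```

Emit:
jog_arm([
  {"delta_pos": [25.3,10.8,-34.5],"rotation": [4,1.3,23.6]},
  {"delta_pos": [25.3,10.8,-34.5],"rotation": [4,1.3,23.6]},
  {"delta_pos": [25.3,10.8,-34.5],"rotation": [4,1.3,23.6]},
  {"delta_pos": [25.3,10.8,-34.5],"rotation": [4,1.3,23.6]},
])

```text
time: 9.1
tcp_pos: [0.346, 0.0107, 0.4829]
ee_rot: [0.516, 0.852, -0.092, -0.006]
contact_force: [0.2, -0.7, 0.6]
grip_width: 0.0857
gripper_force: 0.0
```

```bash
python3 st.py
python3 - <<'E'
from sim import *
np.set_printoptions(precision=3,suppress=True)
R2=Ro.from_quat([-.5,.865,-.035,-.005])
q=sense()["joints"]
a=ik(q,np.array([.426,-.078,.367]),R2);print(a);b=ik(a[0],np.array([.433,-.157,.36]),Rt(189.5,0));print(b)
print("direct",ik(q,np.array([.433,-.157,.36]),Rt(189.5,0)))
c=ik(b[0],np.array([.433,-.157,.205]),Rt(189.5,0));print(c);c=ik(c[0],np.array([.45,.0,.47]),Rt(185,0));c=ik(c[0],np.array([.5,.26,.47]),Rt(180,0));print(c);print(ik(c[0],np.array([.612,.26,.40]),Rt(180,0)))
plan([((.426,-.078,.367),R2,4),((.433,-.157,.36),Rt(189.5,0),2)])
E
```

```text
9.1 [-1.1   -0.168  0.753  2.05   0.223  1.375  0.058] 
F tool [-0.793 -0.201 -0.505] T tool [-0.17   0.078  0.007] tau7 -0.1894011441618204 w 0.08569386974774984 0.0 [0.346 0.011 0.483]
rel [ -87.876 -309.013 -238.051] z [-0.105 -0.151 -0.983]
(array([-0.048,  0.108,  0.145,  2.137,  0.054,  0.882,  2.682]), np.float64(0.03348927255715428))
(array([ 0.021,  0.183,  0.288,  2.067, -0.068,  0.92 ,  2.085]), np.float64(3.305861795392304e-10))
direct (array([-0.619,  0.303,  1.06 ,  2.067, -0.313,  0.96 ,  2.346]), np.float64(3.684274299507416e-07))
(array([ 0.086,  0.416,  0.23 ,  2.239, -0.198,  0.525,  2.206]), np.float64(2.416723253497436e-09))
(array([-0.56 ,  0.291,  0.018,  1.618, -0.017,  1.253,  1.036]), np.float64(2.166788672388585e-08))
(array([-0.487,  0.527,  0.032,  1.433, -0.032,  1.203,  1.125]), np.float64(4.857113761328728e-09))
[-26.4  12.2  29.7] [ -1.5  -2.3 -30.5]
[-27.6  -3.3  30.9] [ -1.5  -2.3 -30.5]
[-20.7 -17.3  31.6] [ -1.5  -2.3 -30.5]
[ -7.7 -25.9  31.6] [ -1.5  -2.3 -30.5]
[ 32.3 -22.5   6.2] [-2.  -0.5 25.3]
[ 19.6 -34.3   4.9] [-2.  -0.5 25.3]
```

Emit:
jog_arm([
  {"delta_pos": [-26.4,12.2,29.7],"rotation": [-1.5,-2.3,-30.5]},
  {"delta_pos": [-26.4,12.2,29.7],"rotation": [-1.5,-2.3,-30.5]},
  {"delta_pos": [-26.4,12.2,29.7],"rotation": [-1.5,-2.3,-30.5]},
  {"delta_pos": [-26.4,12.2,29.7],"rotation": [-1.5,-2.3,-30.5]},
  {"delta_pos": [-26.4,12.2,29.7],"rotation": [-1.5,-2.3,-30.5]},
])

```text
time: 9.52
tcp_pos: [0.366, -0.012, 0.4534]
ee_rot: [0.266, 0.96, -0.086, -0.006]
contact_force: [-0.1, 0.5, 1.3]
grip_width: 0.0854
gripper_force: 0.0
```

Emit:
jog_arm([
  {"delta_pos": [-27.6,-3.3,30.9],"rotation": [-1.5,-2.3,-30.5]},
  {"delta_pos": [-27.6,-3.3,30.9],"rotation": [-1.5,-2.3,-30.5]},
  {"delta_pos": [-27.6,-3.3,30.9],"rotation": [-1.5,-2.3,-30.5]},
  {"delta_pos": [-27.6,-3.3,30.9],"rotation": [-1.5,-2.3,-30.5]},
  {"delta_pos": [-27.6,-3.3,30.9],"rotation": [-1.5,-2.3,-30.5]},
])

```text
time: 9.93
tcp_pos: [0.3862, -0.0339, 0.4245]
ee_rot: [0.002, 0.997, -0.074, -0.006]
contact_force: [0.2, 0.5, 0.5]
grip_width: 0.0856
gripper_force: 0.0
```

Emit:
jog_arm([
  {"delta_pos": [-20.7,-17.3,31.6],"rotation": [-1.5,-2.3,-30.5]},
  {"delta_pos": [-20.7,-17.3,31.6],"rotation": [-1.5,-2.3,-30.5]},
  {"delta_pos": [-20.7,-17.3,31.6],"rotation": [-1.5,-2.3,-30.5]},
  {"delta_pos": [-20.7,-17.3,31.6],"rotation": [-1.5,-2.3,-30.5]},
  {"delta_pos": [-20.7,-17.3,31.6],"rotation": [-1.5,-2.3,-30.5]},
])

```text
time: 10.35
tcp_pos: [0.4065, -0.0561, 0.3951]
ee_rot: [-0.25, 0.967, -0.058, -0.007]
contact_force: [0.5, -0.8, -0.5]
grip_width: 0.0856
gripper_force: 0.0
```

```bash
python3 st.py
python3 - <<'E'
from sim import *
np.set_printoptions(precision=3,suppress=True)
q=sense()["joints"]
print("direct",ik(q,np.array([.433,-.157,.36]),Rt(189.5,0)))
plan([((.415,-.155,.36),Rt(189.5,0),1)])
E
```

```text
10.35 [-1.043  0.082  1.102  2.139  0.052  0.943  2.103] 
F tool [-0.112 -0.861  0.6  ] T tool [-0.104 -0.011  0.003] tau7 -2.786213457584381 w 0.08563462155874783 0.0 [ 0.407 -0.056  0.395]
rel [ 254.536 -167.472 -176.103] z [ 0.016 -0.116 -0.993]
direct (array([-0.641,  0.315,  1.092,  2.067, -0.33 ,  0.966,  2.365]), np.float64(3.335843652975843e-09))
[ 38.7 -86.1  46.5] [-6.6 -1.3 19.4]
```

Run:
```python
from sim import *
np.set_printoptions(precision=3,suppress=True)
q=sense()["joints"]
for tag,pre in (("direct",[]),("viaR2",[((.426,-.078,.367),Ro.from_quat([-.5,.865,-.035,-.005]))])):
    c=(q,0);print(tag)
    for p,R in pre+[((.433,-.157,.36),Rt(189.5,0)),((.433,-.157,.205),Rt(189.5,0)),((.44,-.12,.46),Rt(185,0)),((.45,.0,.47),Rt(183,0)),((.5,.26,.47),Rt(180,0)),((.612,.26,.47),Rt(180,0)),((.612,.26,.40),Rt(180,0))]:
        c=ik(c[0],np.array(p),R);print(p,c)
```

```text
direct
(0.433, -0.157, 0.36) (array([-0.641,  0.315,  1.092,  2.067, -0.33 ,  0.966,  2.365]), np.float64(3.335843652975843e-09))
(0.433, -0.157, 0.205) (array([-0.379,  0.542,  0.819,  2.234, -0.669,  0.65 ,  2.667]), np.float64(1.0820704860413283e-08))
(0.44, -0.12, 0.46) (array([-0.898,  0.183,  1.222,  1.909, -0.173,  1.185,  2.047]), np.float64(4.2210975258341365e-08))
(0.45, 0.0, 0.47) (array([-1.166,  0.134,  1.186,  1.903, -0.121,  1.2  ,  1.688]), np.float64(3.490548400735369e-08))
(0.5, 0.26, 0.47) (array([-1.273,  0.439,  1.021,  1.617, -0.378,  1.32 ,  1.382]), np.float64(4.341833142528961e-08))
(0.612, 0.26, 0.47) (array([-0.98 ,  0.645,  0.929,  1.296, -0.505,  1.463,  1.484]), np.float64(1.0216795466583833e-08))
(0.612, 0.26, 0.4) (array([-0.997,  0.679,  0.91 ,  1.429, -0.538,  1.317,  1.523]), np.float64(1.3008182618969836e-09))
viaR2
(0.426, -0.078, 0.367) (array([-0.336,  0.116,  0.451,  2.137,  0.014,  0.881,  2.724]), np.float64(6.54418498665689e-07))
(0.433, -0.157, 0.36) (array([-0.256,  0.207,  0.603,  2.068, -0.143,  0.926,  2.164]), np.float64(8.706851133407004e-10))
(0.433, -0.157, 0.205) (array([-0.115,  0.447,  0.474,  2.238, -0.39 ,  0.555,  2.393]), np.float64(3.460466543676327e-09))
(0.44, -0.12, 0.46) (array([-0.384,  0.099,  0.618,  1.907, -0.058,  1.171,  1.916]), np.float64(3.056487872537378e-08))
(0.45, 0.0, 0.47) (array([-0.545,  0.074,  0.497,  1.901, -0.035,  1.194,  1.59 ]), np.float64(2.1596550452194255e-09))
(0.5, 0.26, 0.47) (array([-0.798,  0.303,  0.324,  1.618, -0.105,  1.258,  1.121]), np.float64(2.2237181131367376e-08))
(0.612, 0.26, 0.47) (array([-0.665,  0.518,  0.326,  1.298, -0.172,  1.373,  1.232]), np.float64(8.087658717943001e-09))
(0.612, 0.26, 0.4) (array([-0.67 ,  0.545,  0.319,  1.432, -0.184,  1.215,  1.247]), np.float64(1.0064565784572766e-09))
```

Both routes are feasible; the direct one will do. I'll move over the cup and look.

Emit:
jog_arm([
  {"delta_pos": [38.7,-86.1,46.5],"rotation": [-6.6,-1.3,19.4]},
  {"delta_pos": [38.7,-86.1,46.5],"rotation": [-6.6,-1.3,19.4]},
  {"delta_pos": [38.7,-86.1,46.5],"rotation": [-6.6,-1.3,19.4]},
  {"delta_pos": [38.7,-86.1,46.5],"rotation": [-6.6,-1.3,19.4]},
  {"delta_pos": [38.7,-86.1,46.5],"rotation": [-6.6,-1.3,19.4]},
])

```text
time: 10.77
tcp_pos: [0.4142, -0.1577, 0.3595]
ee_rot: [-0.077, 0.997, -0.0, -0.001]
contact_force: [-0.5, -0.0, 0.2]
grip_width: 0.0855
gripper_force: 0.0
```

```bash
python3 st.py
python3 - <<'E'
from h import *
np.set_printoptions(precision=4,suppress=True)
c=calibration("wrist");f=grab_frame("wrist")[...,::-1].copy();cv2.imwrite("pics/w6raw.png",f);np.save("w6E.npy",c["extrinsics"])
for t in("filling_cup","cup_hook"):print(t,[(round(r["score"],2),round(r["point"][0]*640),round(r["point"][1]*480)) for r in recognise("wrist",t)])
cv2.imwrite("pics/w6.png",f)
E
```

```text
10.7667 [-0.629  0.294  1.101  2.11  -0.328  0.924  2.382] 
F tool [ 0.493  0.051 -0.162] T tool [ 0.017  0.006 -0.021] tau7 0.36809228360652924 w 0.08549543582618693 0.0 [ 0.414 -0.158  0.36 ]
rel [ 189.381 -323.998 -167.951] z [-0.002 -0.    -1.   ]
filling_cup [(0.97, 413, 338), (0.64, 140, 266)]
cup_hook [(0.82, 142, 271), (0.81, 314, 264), (0.7, 412, 340)]
```

View pics/w6.png

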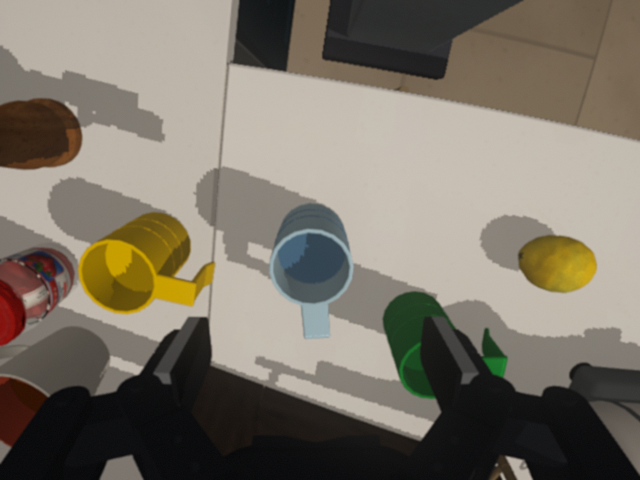

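Blue cup: rim centre about (311,267), strap running down to its outer end at about (316,337). Converting to world coordinates.

Run:
```python
from h import *
np.set_printoptions(precision=4,suppress=True)
c=calibration("wrist");c["extrinsics"]=np.load("w6E.npy")
r=onz(c,(311.3,267.5),.085);h=onz(c,(316.5,337.5),.085);d=h-r
print(r,h,np.linalg.norm(d),np.degrees(np.arctan2(d[1],d[0])))
l,rr=onz(c,(270.5,267),.085),onz(c,(352.5,267),.085);print("dia",np.linalg.norm(l-rr), (l+rr)/2)
```

```text
[ 0.4319 -0.1576  0.085 ] [ 0.4879 -0.1452  0.085 ] 0.05736752029393288 12.544671202897284
dia 0.057615573526391815 [ 0.4315 -0.1575  0.085 ]
```

Run:
```python
from sim import *
np.set_printoptions(precision=3,suppress=True)
q=sense()["joints"];R=Rt(192,0);c=(q,0)
S=[((.4318,-.1576,.29),R),((.4318,-.1576,.203),R)]
for p,Q in S:c=ik(c[0],np.array(p),Q);print(c)
plan([(p,Q,1) for p,Q in S])
```

```text
(array([-0.521,  0.409,  0.979,  2.16 , -0.461,  0.816,  2.532]), np.float64(3.490939722699328e-10))
(array([-0.367,  0.54 ,  0.805,  2.238, -0.666,  0.641,  2.71 ]), np.float64(2.4942235548176914e-09))
[-16.3  -6.2  70.3] [ 0.1 -0.  -2.5]
[-0.  0. 87.] [-0. -0.  0.]
```

Emit:
jog_arm([
  {"delta_pos": [-16.3,-6.2,70.3],"rotation": [0,0,-2.5]},
  {"delta_pos": [-16.3,-6.2,70.3],"rotation": [0,0,-2.5]},
  {"delta_pos": [-16.3,-6.2,70.3],"rotation": [0,0,-2.5]},
  {"delta_pos": [-16.3,-6.2,70.3],"rotation": [0,0,-2.5]},
], fingers=0.12)

```text
time: 11.25
tcp_pos: [0.4314, -0.1574, 0.29]
ee_rot: [-0.105, 0.994, 0.001, -0.001]
contact_force: [0.3, 0.3, 0.6]
grip_width: 0.0752
gripper_force: 0.0
```

```bash
python3 st.py
python3 - <<'E'
from h import *
plan([((.4318,-.1576,.203),Rt(192,0),1)])
E
```

```text
11.25 [-0.467  0.434  0.94   2.151 -0.498  0.793  2.574] 
F tool [-0.33   0.219 -0.58 ] T tool [ 0.081 -0.002  0.033] tau7 0.5023038759827614 w 0.07522225602077343 0.0 [ 0.431 -0.157  0.29 ]
rel [ 190.3   -315.953  -99.103] z [-0.003  0.002 -1.   ]
[-0.6 -0.5 87. ] [ 0.1 -0.1  0.1]
```

Emit:
jog_arm([
  {"delta_pos": [-0.2,-0.2,30],"rotation": [0,0,0]},
  {"delta_pos": [-0.4,-0.4,60],"rotation": [0,0,0]},
  {"delta_pos": [-0.4,-0.4,87],"rotation": [0,0,0]},
  {"delta_pos": [-0.4,-0.4,87],"rotation": [0,0,0]},
  {"delta_pos": [-0.4,-0.4,87],"rotation": [0,0,0]},
])

```text
time: 11.67
tcp_pos: [0.4321, -0.1588, 0.2047]
ee_rot: [-0.104, 0.995, 0.001, 0.0]
contact_force: [-0.0, -0.6, 0.7]
grip_width: 0.0755
gripper_force: 0.0
```

```bash
python3 st.py
```

```text
11.6667 [-0.278  0.555  0.706  2.21  -0.661  0.595  2.701] 
F tool [ 0.126 -0.566 -0.682] T tool [ 0.052 -0.022 -0.039] tau7 0.1582793751731515 w 0.07552683812338155 0.0 [ 0.432 -0.159  0.205]
rel [ 189.118 -317.94   -14.384] z [ 0.     0.003 -1.   ]
```

Emit:
jog_arm([
  {"delta_pos": [0,0,0],"rotation": [0,0,0]},
  {"delta_pos": [0,0,0],"rotation": [0,0,0]},
  {"delta_pos": [0,0,0],"rotation": [0,0,0]},
  {"delta_pos": [0,0,0],"rotation": [0,0,0]},
], fingers=1)

```text
time: 12.0
tcp_pos: [0.4327, -0.1594, 0.206]
ee_rot: [-0.104, 0.995, 0.001, 0.002]
contact_force: [-3.4, 1.5, 14.3]
grip_width: 0.0597
gripper_force: 61.2
```

```bash
python3 st.py
python3 - <<'E'
from h import *
s=sense();print(s["ee_rot"])
E
```

```text
12.0 [-0.279  0.553  0.709  2.21  -0.662  0.595  2.702] 
F tool [  2.948   2.146 -14.29 ] T tool [-0.256  0.573 -0.042] tau7 0.024614433059468865 w 0.05966656555988027 61.18076853454113 [ 0.433 -0.159  0.206]
rel [ 188.456 -318.783  -15.86 ] z [ 0.004  0.002 -1.   ]
[-1.03964612e-01  9.94578811e-01  7.55537316e-04  1.94359448e-03]
```

Gripped at 59.7 mm, which matches the 60 mm cup. Lifting, then carrying in front of the door.

Emit:
jog_arm([
  {"delta_pos": [0,0,-15],"rotation": [0,0,0]},
  {"delta_pos": [0,0,-45],"rotation": [0,0,0]},
  {"delta_pos": [0,0,-85],"rotation": [0,0,0]},
  {"delta_pos": [0,0,-125],"rotation": [0,0,0]},
  {"delta_pos": [0,0,-150],"rotation": [0,0,0]},
])

```text
time: 12.42
tcp_pos: [0.4318, -0.1607, 0.358]
ee_rot: [-0.103, 0.995, 0.001, 0.002]
contact_force: [1.2, 0.9, -0.7]
grip_width: 0.0597
gripper_force: 65.0
```

```bash
python3 st.py
python3 - <<'E'
from sim import *
np.set_printoptions(precision=3,suppress=True)
S=[((.44,-.12,.43),Rt(190,0)),((.45,.0,.465),Rt(186,0)),((.48,.13,.465),Rt(183,0)),((.49,.265,.465),Rt(180,0))]
c=(sense()["joints"],0)
for p,Q in S:c=ik(c[0],np.array(p),Q);print(c)
plan([(p,Q,1) for p,Q in S])
E
```

```text
12.4167 [-0.552  0.31   1.012  2.074 -0.334  0.924  2.42 ] 
F tool [-1.339  0.671  0.701] T tool [ 0.047 -0.11  -0.012] tau7 0.5518504232168198 w 0.05969329106772843 64.96211886405945 [ 0.432 -0.161  0.358]
rel [ 188.312 -320.101 -167.805] z [ 0.004  0.001 -1.   ]
(array([-0.771,  0.183,  1.079,  1.964, -0.17 ,  1.108,  2.128]), np.float64(9.418350314167924e-09))
(array([-1.024,  0.111,  1.018,  1.912, -0.091,  1.185,  1.706]), np.float64(1.5794937033995803e-08))
(array([-1.125,  0.242,  0.939,  1.801, -0.2  ,  1.218,  1.499]), np.float64(5.882051535573394e-09))
(array([-1.216,  0.38 ,  0.877,  1.645, -0.298,  1.277,  1.293]), np.float64(4.699731195003006e-09))
[-16.6  38.2 -71.9] [0.  0.2 1.8]
[-30.7 116.4 -35. ] [-0.  0.  4.]
[-43.4 126.2  -0. ] [ 0. -0.  3.]
[-17.1 134.3  -0. ] [-0. -0.  3.]
```

Emit:
jog_arm([
  {"delta_pos": [-16.6,38.2,-71.9],"rotation": [0,0,1.8]},
  {"delta_pos": [-16.6,38.2,-71.9],"rotation": [0,0,1.8]},
  {"delta_pos": [-16.6,38.2,-71.9],"rotation": [0,0,1.8]},
  {"delta_pos": [-16.6,38.2,-71.9],"rotation": [0,0,1.8]},
])

```text
time: 12.75
tcp_pos: [0.4409, -0.1177, 0.4279]
ee_rot: [-0.09, 0.996, 0.002, 0.003]
contact_force: [-0.1, -1.1, -1.5]
grip_width: 0.0601
gripper_force: 65.0
```

Emit:
jog_arm([
  {"delta_pos": [-30.7,116.4,-35],"rotation": [0,0,4]},
  {"delta_pos": [-30.7,116.4,-35],"rotation": [0,0,4]},
  {"delta_pos": [-30.7,116.4,-35],"rotation": [0,0,4]},
  {"delta_pos": [-30.7,116.4,-35],"rotation": [0,0,4]},
  {"delta_pos": [-30.7,116.4,-35],"rotation": [0,0,4]},
])

```text
time: 13.17
tcp_pos: [0.4499, 0.0027, 0.4606]
ee_rot: [-0.056, 0.998, 0.001, -0.0]
contact_force: [-0.1, -1.0, -1.1]
grip_width: 0.0598
gripper_force: 65.2
```

Emit:
jog_arm([
  {"delta_pos": [-43.4,126.2,0],"rotation": [0,0,3]},
  {"delta_pos": [-43.4,126.2,0],"rotation": [0,0,3]},
  {"delta_pos": [-43.4,126.2,0],"rotation": [0,0,3]},
  {"delta_pos": [-43.4,126.2,0],"rotation": [0,0,3]},
  {"delta_pos": [-43.4,126.2,0],"rotation": [0,0,3]},
])

```text
time: 13.58
tcp_pos: [0.48, 0.1328, 0.4598]
ee_rot: [-0.029, 1.0, -0.0, -0.001]
contact_force: [0.6, -0.4, -1.3]
grip_width: 0.0601
gripper_force: 65.2
```

Emit:
jog_arm([
  {"delta_pos": [-17.1,134.3,0],"rotation": [0,0,3]},
  {"delta_pos": [-17.1,134.3,0],"rotation": [0,0,3]},
  {"delta_pos": [-17.1,134.3,0],"rotation": [0,0,3]},
  {"delta_pos": [-17.1,134.3,0],"rotation": [0,0,3]},
  {"delta_pos": [-17.1,134.3,0],"rotation": [0,0,3]},
])

```text
time: 14.0
tcp_pos: [0.4896, 0.268, 0.46]
ee_rot: [-0.003, 1.0, 0.0, -0.0]
contact_force: [-0.4, -0.8, -2.4]
grip_width: 0.0596
gripper_force: 65.2
```

```bash
python3 st.py
python3 - <<'E'
from h import *
np.set_printoptions(precision=5,suppress=True)
s=sense();c=calibration("wrist");f=grab_frame("wrist")[...,::-1].copy();np.savez("w7.npz",E=c["extrinsics"],p=s["tcp_pos"],r=s["ee_rot"]);cv2.imwrite("pics/w7.png",f)
print(s["ee_rot"])
g=grab_frame("scene")[...,::-1];cv2.imwrite("pics/scene7.png",g)
E
```

```text
14.0 [-1.301  0.386  0.993  1.709 -0.341  1.234  1.349] 
F tool [ 0.399 -0.788  2.415] T tool [ 0.053 -0.038  0.037] tau7 -0.4145971778780222 w 0.05964338296236325 65.20707562565804 [0.49  0.268 0.46 ]
rel [  61.423   76.882 -268.758] z [-0.001  0.    -1.   ]
[-0.00251  1.       0.00007 -0.00036]
```

View pics/w7.png

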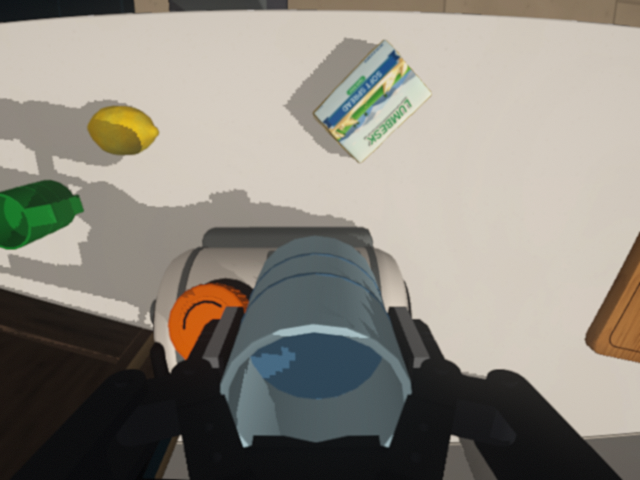

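The wrist view shows the held cup's near rim edge at about (316,326), but the hook and the bar are hidden behind it. I'll check the cup pose from that rim and locate the bar by its edges in the earlier pictures.

```bash
cat > bar.py <<'E'
from h import *
from scipy.optimize import least_squares
from scipy.ndimage import map_coordinates, gaussian_filter
np.set_printoptions(precision=4,suppress=True)
K=calibration("wrist")
z=np.load("w7.npz");W7=dict(K,extrinsics=z["E"])
for dx in(-.032,-.030,-.028):
    P=z["p"]+np.array([dx,0,-.206+.085]);print("rim near",dx,proj(W7,P))
E1=np.array([[-0.6907,0.621,-0.3706,0.3306],[0.3667,0.7424,0.5607,-0.4468],[0.6233,0.2514,-0.7405,0.0346],[0,0,0,1]])
V=[("top",calibration("top"),"top0"),("scene",calibration("scene"),"scene0"),("w1",dict(K,extrinsics=E1),"w1"),("w5",dict(K,extrinsics=np.load("w5E.npy")),"w5")]
obs=[]
def line(p,x,zz,ys):
    R=Ro.from_euler('z',p[2]);return R.apply(np.c_[np.full_like(ys,x),ys,np.full_like(ys,zz)])+[p[0],p[1],0]
p0=[.6025,.2357,.003];ys=np.linspace(-.085,.085,35)
for n,c,f in V:
    g=gaussian_filter(cv2.imread(f"pics/{f}.png",0).astype(float),.7)
    for x,zz,nm in((.057,.276,"A"),(.043,.242,"B")):
        u=proj(c,line(p0,x,zz,ys));inn=proj(c,line(p0,.05,.259,ys));o=u-inn
        t=np.gradient(u,axis=0);t/=np.linalg.norm(t,axis=1)[:,None];nn=np.c_[-t[:,1],t[:,0]];nn*=np.sign((nn*o).sum(1))[:,None]
        s=np.arange(-7,7.01,.25);k=0;offs=[]
        for i in range(len(ys)):
            q=u[i]+s[:,None]*nn[i]
            if (q<3).any() or (q[:,0]>636).any() or (q[:,1]>476).any():continue
            v=map_coordinates(g,[q[:,1],q[:,0]],order=1);d=np.gradient(v,.25);j=d.argmax()
            if d[j]>12 and 0<j<len(s)-1:offs.append(s[j]);obs.append((n,c,x,zz,ys[i],u[i]+s[j]*nn[i],nn[i]))
        offs=np.array(offs);print(n,nm,len(offs),offs.round(1)[::3])
def res(p,ob):
    r=[]
    for n,c,x,zz,y,m,nn in ob:
        r.append((proj(c,line(p,x,zz,np.array([y])))[0]-m)@nn)
    return np.array(r)
for sub in (("top",),("scene",),("w1",),("top","scene"),("top","scene","w1","w5")):
    ob=[o for o in obs if o[0] in sub]
    if len(ob)<6:continue
    r=least_squares(lambda q:res([q[0],.2357,q[1]],ob),[.6025,.003],loss="soft_l1",f_scale=.7)
    print(sub,len(ob),r.x,"rms",np.median(np.abs(res([r.x[0],.2357,r.x[1]],ob))))
E
python3 bar.py
```

```text
rim near -0.032 [[314.8224 316.6671]]
rim near -0.03 [[314.789  323.0648]]
rim near -0.028 [[314.7561 329.3715]]
top A 35 [-1.8 -0.5 -0.2 -0.5 -0.5 -1.2 -1.5 -0.5 -0.2 -0.2 -1.2 -1. ]
top B 34 [-0.8 -1.  -0.8 -1.  -0.8 -0.2 -1.2 -1.   0.  -0.2 -0.2 -1. ]
scene A 29 [ 0.   1.2  0.2  2.2 -0.5 -0.2 -0.2 -0.2 -0.2 -0.5]
scene B 31 [-1.8 -1.8 -1.5 -2.  -2.  -1.8 -1.8 -1.5 -1.5 -1.5 -1.5]
w1 A 20 [-3.2 -3.5 -3.  -3.2 -3.5 -3.2 -3.5]
w1 B 22 [-1.2 -1.2 -1.2 -1.5 -1.2 -1.2 -1.2 -1.2]
w5 A 26 [1.2 1.  1.5 1.  1.5 1.8 1.5 1.5 1.5]
w5 B 2 [-5.8]
('top',) 69 [0.6024 0.0104] rms 0.673473447767898
('scene',) 60 [0.6052 0.0239] rms 0.9234602589554086
('w1',) 42 [ 0.6023 -0.0229] rms 2.211478211696672
('top', 'scene') 129 [0.6034 0.0142] rms 0.8819235415506931
('top', 'scene', 'w1', 'w5') 199 [0.6039 0.0029] rms 0.8684439794663583
```

```bash
python3 st.py
python3 - <<'E'
from sim import *
np.set_printoptions(precision=3,suppress=True)
S=[((.6112,.267,.468),Rt(180.3,0)),((.6112,.267,.415),Rt(180.3,0))]
c=(sense()["joints"],0)
for p,Q in S:c=ik(c[0],np.array(p),Q);print(c)
plan([(p,Q,1) for p,Q in S])
E
```

```text
14.1 [-1.299  0.383  0.997  1.711 -0.339  1.234  1.35 ] 
F tool [-0.086 -0.795  1.04 ] T tool [ 0.072 -0.006 -0.028] tau7 -0.0480025727301836 w 0.0596858921714945 65.20631276071072 [0.49  0.264 0.461]
rel [  61.26    72.319 -269.487] z [-0.  0. -1.]
(array([-0.972,  0.638,  0.893,  1.293, -0.486,  1.453,  1.464]), np.float64(1.8744852341513056e-08))
(array([-0.987,  0.662,  0.88 ,  1.397, -0.509,  1.34 ,  1.492]), np.float64(8.047091339735526e-10))
[-121.1    3.2   -7.3] [ 0.  -0.  -0.3]
[ 0.  0. 53.] [-0.  0.  0.]
```

Emit:
jog_arm([
  {"delta_pos": [-30,3,-7.3],"rotation": [0,0,-0.3]},
  {"delta_pos": [-60,3,-7.3],"rotation": [0,0,-0.3]},
  {"delta_pos": [-90,3,-7.3],"rotation": [0,0,-0.3]},
  {"delta_pos": [-121,3,-7.3],"rotation": [0,0,-0.3]},
  {"delta_pos": [-121,3,-7.3],"rotation": [0,0,-0.3]},
])

```text
time: 14.52
tcp_pos: [0.6146, 0.2648, 0.4679]
ee_rot: [-0.0, 1.0, -0.0, 0.001]
contact_force: [-0.8, -0.3, -0.9]
grip_width: 0.0601
gripper_force: 65.3
```

Emit:
jog_arm([
  {"delta_pos": [0,0,0],"rotation": [0,0,0]},
])

```text
time: 14.6
tcp_pos: [0.6119, 0.2655, 0.4681]
ee_rot: [-0.001, 1.0, -0.0, 0.0]
contact_force: [0.4, -0.5, -1.4]
grip_width: 0.0596
gripper_force: 65.3
```

```bash
python3 st.py
python3 - <<'E'
from h import *
plan([((.6112,.267,.436),Rt(180.3,0),1)])
E
```

```text
14.6 [-1.021  0.583  0.921  1.412 -0.464  1.372  1.482] 
F tool [-0.384 -0.455  1.427] T tool [0.031 0.046 0.006] tau7 0.16400953754782677 w 0.059606030275474085 65.26453502476215 [0.612 0.265 0.468]
rel [ -60.896   73.785 -276.951] z [ 0. -0. -1.]
[ 0.7  1.5 32.1] [-0.   0.  -0.2]
```

Emit:
jog_arm([
  {"delta_pos": [0.4,0,12],"rotation": [0,0,0]},
  {"delta_pos": [0.4,0,24],"rotation": [0,0,0]},
  {"delta_pos": [0.4,0,34],"rotation": [0,0,0]},
  {"delta_pos": [0.4,0,34],"rotation": [0,0,0]},
])

```text
time: 14.93
tcp_pos: [0.6084, 0.2701, 0.4315]
ee_rot: [-0.004, 1.0, 0.001, -0.002]
contact_force: [-0.2, -0.3, -1.0]
grip_width: 0.0598
gripper_force: 65.3
```

```bash
python3 st.py
python3 - <<'E'
from h import *
g=grab_frame("scene")[...,::-1];t=grab_frame("top")[...,::-1]
a=cv2.resize(g[200:380,170:330],None,fx=2.5,fy=2.5,interpolation=2);b=cv2.resize(t[150:270,130:290],None,fx=2.5,fy=2.5,interpolation=2)
o=np.zeros((450,800,3),np.uint8);o[:450,:400]=a;o[:300,400:800]=b;cv2.imwrite("pics/pl.png",o)
E
```

```text
14.9333 [-1.026  0.604  0.903  1.471 -0.483  1.304  1.5  ] 
F tool [ 0.193 -0.328  0.999] T tool [-0.052  0.018 -0.013] tau7 0.13376376125961542 w 0.059813373583070685 65.25466606020927 [0.608 0.27  0.431]
rel [ -56.813   78.432 -240.411] z [-0.004  0.001 -1.   ]
```

The leg tip is already below the bar's top edge with no contact, so the hook straddles the bar. Lowering further.

```bash
python3 st.py
python3 - <<'E'
from h import *
plan([((.6112,.267,.408),Rt(180.3,0),1)])
E
```

```text
15.0333 [-1.026  0.603  0.905  1.467 -0.482  1.306  1.499] 
F tool [ 0.745 -0.306  0.126] T tool [-0.06   0.019 -0.009] tau7 0.036563524045050144 w 0.059576817721882995 65.26667408645153 [0.609 0.27  0.434]
rel [ -58.384   78.531 -242.54 ] z [-0.001  0.002 -1.   ]
[-1.9 -3.1 25.8] [ 0.1 -0.1  0.2]
```

Emit:
jog_arm([
  {"delta_pos": [-1.8,-1,8],"rotation": [0,0,0.2]},
  {"delta_pos": [-1.8,-1,16],"rotation": [0,0,0.2]},
  {"delta_pos": [-1.8,-1,25],"rotation": [0,0,0.2]},
  {"delta_pos": [-1.8,-1,25],"rotation": [0,0,0.2]},
])

```text
time: 15.37
tcp_pos: [0.6113, 0.2689, 0.407]
ee_rot: [-0.002, 1.0, 0.0, -0.001]
contact_force: [-0.3, -0.1, -1.2]
grip_width: 0.0599
gripper_force: 65.3
```

```bash
python3 st.py
```

```text
15.3667 [-1.017  0.625  0.891  1.501 -0.5    1.259  1.513] 
F tool [ 0.257 -0.082  1.165] T tool [0.017 0.065 0.041] tau7 0.11174210580065846 w 0.05985019074261102 65.26021309196949 [0.611 0.269 0.407]
rel [ -59.812   77.321 -215.917] z [-0.003  0.001 -1.   ]
```

Emit:
jog_arm([
  {"delta_pos": [0,0,1.5],"rotation": [0,0,0]},
  {"delta_pos": [0,0,3],"rotation": [0,0,0]},
  {"delta_pos": [0,0,3],"rotation": [0,0,0]},
])

```text
time: 15.62
tcp_pos: [0.6119, 0.2687, 0.4063]
ee_rot: [-0.002, 1.0, 0.001, 0.0]
contact_force: [0.9, -0.2, -0.7]
grip_width: 0.0599
gripper_force: 65.3
```

```bash
python3 st.py
```

```text
15.6167 [-1.016  0.625  0.891  1.502 -0.502  1.254  1.515] 
F tool [-0.937 -0.248  0.692] T tool [0.074 0.003 0.011] tau7 0.019307605689391494 w 0.059896977574492784 65.26859275996685 [0.612 0.269 0.406]
rel [ -61.038   77.348 -214.975] z [ 0.     0.002 -1.   ]
```

Lowering in small steps until contact.

Emit:
jog_arm([
  {"delta_pos": [0,0,1.5],"rotation": [0,0,0]},
  {"delta_pos": [0,0,3],"rotation": [0,0,0]},
  {"delta_pos": [0,0,3],"rotation": [0,0,0]},
])

```text
time: 15.87
tcp_pos: [0.6118, 0.2687, 0.4033]
ee_rot: [-0.002, 1.0, 0.001, -0.0]
contact_force: [0.7, -0.5, -0.3]
grip_width: 0.0594
gripper_force: 65.3
```

Emit:
jog_arm([
  {"delta_pos": [0,0,1],"rotation": [0,0,0]},
  {"delta_pos": [0,0,2],"rotation": [0,0,0]},
  {"delta_pos": [0,0,2],"rotation": [0,0,0]},
])

```text
time: 16.12
tcp_pos: [0.612, 0.2687, 0.4018]
ee_rot: [-0.002, 1.0, 0.001, 0.0]
contact_force: [-1.2, 0.5, 3.1]
grip_width: 0.0598
gripper_force: 65.6
```

```bash
python3 st.py
```

```text
16.1167 [-1.015  0.629  0.889  1.508 -0.505  1.245  1.518] 
F tool [ 1.205  0.55  -3.113] T tool [ 0.033  0.022 -0.031] tau7 0.01684789778664708 w 0.05977784378631364 65.5550803989172 [0.612 0.269 0.402]
rel [ -61.225   77.439 -210.36 ] z [ 0.001  0.002 -1.   ]
```

Contact came at TCP z 0.402, as predicted. Releasing with a modest opening, then straight up.

Emit:
jog_arm([
  {"delta_pos": [0,0,0],"rotation": [0,0,0]},
  {"delta_pos": [0,0,0],"rotation": [0,0,0]},
  {"delta_pos": [0,0,0],"rotation": [0,0,0]},
  {"delta_pos": [0,0,0],"rotation": [0,0,0]},
  {"delta_pos": [0,0,0],"rotation": [0,0,0]},
], fingers=0.12)

```text
time: 16.53
tcp_pos: [0.6118, 0.2687, 0.4013]
ee_rot: [-0.002, 1.0, 0.001, -0.0]
contact_force: [-0.6, -0.4, 0.8]
grip_width: 0.0752
gripper_force: 0.0
```

```bash
python3 st.py
```

```text
16.5333 [-1.015  0.629  0.889  1.508 -0.505  1.245  1.518] 
F tool [ 0.617 -0.425 -0.77 ] T tool [-0.015  0.009  0.024] tau7 -8.188734682335053e-05 w 0.07517595824936586 0.0 [0.612 0.269 0.401]
rel [ -60.913   77.381 -209.993] z [-0.     0.002 -1.   ]
```

Emit:
jog_arm([
  {"delta_pos": [0,0,-10],"rotation": [0,0,0]},
  {"delta_pos": [0,0,-25],"rotation": [0,0,0]},
  {"delta_pos": [0,0,-45],"rotation": [0,0,0]},
  {"delta_pos": [0,0,-75],"rotation": [0,0,0]},
  {"delta_pos": [0,0,-105],"rotation": [0,0,0]},
])

```text
time: 16.95
tcp_pos: [0.6115, 0.2684, 0.5079]
ee_rot: [-0.002, 1.0, 0.001, -0.0]
contact_force: [1.0, -0.5, -0.1]
grip_width: 0.0754
gripper_force: 0.0
```

Emit:
jog_arm([
  {"delta_pos": [40,0,-20],"rotation": [0,0,0]},
  {"delta_pos": [80,0,-20],"rotation": [0,0,0]},
  {"delta_pos": [120,0,-20],"rotation": [0,0,0]},
  {"delta_pos": [150,0,-20],"rotation": [0,0,0]},
  {"delta_pos": [150,0,-20],"rotation": [0,0,0]},
])

```text
time: 17.37
tcp_pos: [0.4575, 0.2685, 0.5267]
ee_rot: [-0.004, 1.0, 0.002, -0.002]
contact_force: [0.8, 0.5, -0.3]
grip_width: 0.0746
gripper_force: 0.0
```

```bash
python3 st.py
python3 - <<'E'
from h import *
g=grab_frame("scene")[...,::-1];t=grab_frame("top")[...,::-1]
a=cv2.resize(g[200:380,170:330],None,fx=2.5,fy=2.5,interpolation=2);b=cv2.resize(t[150:330,130:450],None,fx=1.25,fy=1.25,interpolation=2)
o=np.zeros((450,800,3),np.uint8);o[:450,:400]=a;o[:225,400:800]=b
w=cv2.resize(grab_frame("wrist")[...,::-1],(300,225));o[225:,400:700]=w;cv2.imwrite("pics/fin.png",o)
E
```

```text
17.3667 [-1.419  0.274  1.042  1.657 -0.247  1.352  1.24 ] 
F tool [-0.822  0.535  0.315] T tool [-0.001 -0.036  0.036] tau7 -1.3355490937829018 w 0.0746209164036507 0.0 [0.458 0.268 0.527]
rel [  94.404   79.365 -334.763] z [-0.004  0.005 -1.   ]
```

View pics/fin.png

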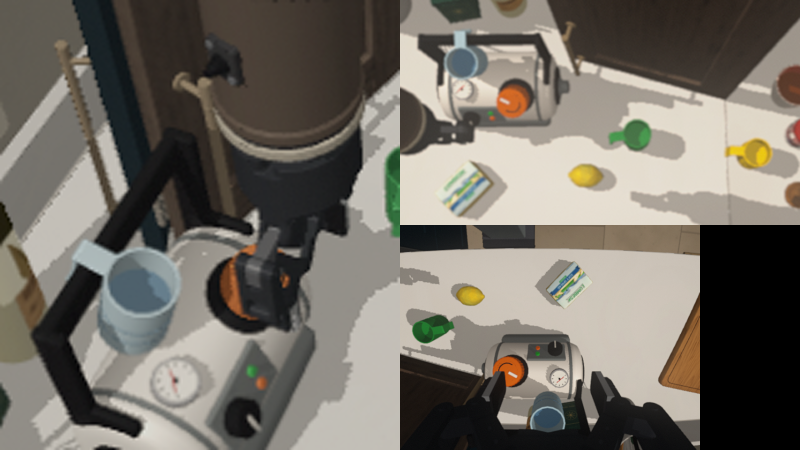

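The cup hangs on the bar by its strap, the cap's mark has turned as expected, and the bystanders are where they were. Letting the arm settle, then handing in.

Emit:
jog_arm([
  {"delta_pos": [0,0,0],"rotation": [0,0,0]},
  {"delta_pos": [0,0,0],"rotation": [0,0,0]},
  {"delta_pos": [0,0,0],"rotation": [0,0,0]},
  {"delta_pos": [0,0,0],"rotation": [0,0,0]},
  {"delta_pos": [0,0,0],"rotation": [0,0,0]},
])

```text
time: 17.93
tcp_pos: [0.4623, 0.2675, 0.5262]
ee_rot: [-0.001, 1.0, 0.001, 0.0]
contact_force: [-0.1, 0.3, -0.1]
grip_width: 0.0752
gripper_force: 0.0
```

```bash
python3 -c "
from bench import *
print(job_done())"
```

```text
the job is handed in; nothing more can be done
None
```

I handed the job in at about 18 s, no verdict returned: the cap is tight, an estimated three clicks past home (judged from turn angle and torque, not counted directly); the pale blue cup hangs by its hook on the carry handle, and the bystanders in view stand where they were.

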